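# Put the pin gauges back in their spring clips

### The job

Inspection of the moulded bushes is finished: put the four pin gauges lying on the bench away on the clip rail. Lay each gauge in the station whose base plate has the colour of its handle and press it straight down until both ends snap fully home in the spring clips, handle in the middle between the two clips; either end may point either way. Do not disturb the basket of bushes or the brush.

Things in the scene. Friction and masses are not known exactly. Their poses are not given: they have to be found in the camera images.
- gauge_yellow_mid (a point): Yellow-handled pin gauge, loose on the bench, 124 mm long, 0.11 kg. Octagonal yellow handle 18 mm across flats, 48 mm long; then each side a round dark steel nut 14 mm dia., 24 to 48 mm from the middle; then a 5 mm dia. pin. Ends alike. Point: middle of the handle on its centre line, 9 mm above the bench. x along the gauge, z up at the start. Grip across the handle's middle.
- gauge_green_mid (a point): Green-handled pin gauge, loose on the bench, 124 mm long, 0.11 kg. Octagonal green handle 18 mm across flats, 48 mm long; then each side a round dark steel nut 14 mm dia., 24 to 48 mm from the middle; then a 7 mm dia. pin. Ends alike. Point: middle of the handle on its centre line, 9 mm above the bench. x along the gauge, z up at the start. Grip across the handle's middle.
- gauge_blue_mid (a point): Blue-handled pin gauge, loose on the bench, 124 mm long, 0.11 kg. Octagonal blue handle 18 mm across flats, 48 mm long; then each side a round dark steel nut 14 mm dia., 24 to 48 mm from the middle; then a 9 mm dia. pin. Ends alike. Point: middle of the handle on its centre line, 9 mm above the bench. x along the gauge, z up at the start. Grip across the handle's middle.
- gauge_white_mid (a point): White-handled pin gauge, loose on the bench, 124 mm long, 0.11 kg. Octagonal white handle 18 mm across flats, 48 mm long; then each side a round dark steel nut 14 mm dia., 24 to 48 mm from the middle; then a 11 mm dia. pin. Ends alike. Point: middle of the handle on its centre line, 9 mm above the bench. x along the gauge, z up at the start. Grip across the handle's middle.
- seat_yellow (a point): Clip station, yellow plate 100 x 64 x 4 mm, fixed on an 8 mm high dark rail board, four stations 80 mm apart in any order. Two steel spring clips open upward, 10 mm wide, 36 mm either side of the middle along x; they hold a gauge by its nuts. Point: where the middle of a gauge fully home lies, 36 mm above the bench, 24 mm above the plate; x along the seated gauge, y across, z up.
- seat_green (a point): Clip station, green plate 100 x 64 x 4 mm, fixed on an 8 mm high dark rail board, four stations 80 mm apart in any order. Two steel spring clips open upward, 10 mm wide, 36 mm either side of the middle along x; they hold a gauge by its nuts. Point and axes as for yellow. Jaws of every clip: 9.5 mm apart at the narrowest, 5 mm above the point; flared lips 29 mm apart, 17 mm above it.
- seat_blue (a point): Clip station, blue plate 100 x 64 x 4 mm, fixed on an 8 mm high dark rail board, four stations 80 mm apart in any order. Two steel spring clips open upward, 10 mm wide, 36 mm either side of the middle along x; they hold a gauge by its nuts. Point and axes as for yellow. In every station pressing a gauge straight down takes about 6 N (12 N if 6 mm off sideways) in all; it snaps past the jaws and stops on black rests under the nuts.
- seat_white (a point): Clip station, white plate 100 x 64 x 4 mm, fixed on an 8 mm high dark rail board, four stations 80 mm apart in any order. Two steel spring clips open upward, 10 mm wide, 36 mm either side of the middle along x; they hold a gauge by its nuts. Point and axes as for yellow. In every station a gauge let go above the jaws, not pressed, lies on them about 11 mm too high.
- basket: Bystander: round pale blue perforated basket, 172 mm across the rim, 58 mm high, holding black moulded bushes. Loose, 0.6 kg. Origin at the centre of its underside.
- brush: Bystander: bench brush lying flat, wooden handle and grey bristles, 200 mm long, about 42 mm wide and 20 mm high. Loose. Origin at the middle of its length, on the bench; x along it, towards the bristles.
Not all that is in view belongs to the job. Of the things that look like the part that bears gauge_white_mid, take the one that is nearest to the robot's base at the start.

How it is judged:
By the outcome, as a careful person would: the job done as asked, in the order asked, and still so for the second after the job is handed in, with the robot touching nothing.
It also fails if it takes over 99 s, if anything falls off the work surface, if the arm or the gripper's body presses on something with over 40 N, if the wrist force passes 120 N, or if a joint passes its speed limit or range.

### The arm

A 6-joint arm with a two-finger parallel gripper is mounted at the origin on the work surface. World frame = base frame: x ahead of the robot, y to its left, z up, the work surface at z = 0. Lengths are in m, angles in rad, forces in N, time in s.
With the tool pointing down it reaches from about 0.375 to 0.9 m from the base axis. Payload 3.1 kg.
Tool frame: the origin (TCP) lies at the very end of the fingers, on their centre line; the grasp point (between the pads) lies 19 mm behind it; z points along the fingers, y is the direction in which the jaws open and shut (so a half turn about z gives the same grasp; the last joint's range is limited). The gripper opens to 87 mm and grips with 3 to 60 N. Pads are 19 mm wide; open, the fingers measure 117 mm over their backs; the gripper's body (75 mm by 190 mm) begins 51 mm behind the grasp point.
Start: joints at [1.044, 0.527, 1.433, -0, 1.181, -0.178], TCP at [0.214, 0.587, 0.198] pointing down, gripper open.
Joint ranges: [-3.08, 3.08], [-0.75, 2.2], [0.22, 2.44], [-1.43, 4.57], [0, 2.65], [-2.85, 2.85]. Speed limits (rad/s): [2.79, 2.79, 3.14, 3.14, 3.14, 3.14].

### API

Orientations are given as a unit quaternion [x, y, z, w].
In Python, from rig import robot gives the robot as it stands.
- The arm moves only by the tool arm_command, never from a script. Its argument "targets" is a list of rows, each a list of 5 numbers: the shift along the tool's x, y, z in cm, then the turn about the tool's z in rad, then the finger opening in cm, from 0 to 8.7. In form: [[dx, dy, dz, spin, hand], ...]. A call has 1 to 5 rows; each row is the pose to reach, as a shift and turn from the pose commanded when the call began, along the tool's axes at that moment; what a row does not reach only later rows make up. A row lasts 1/8 s, in which the tool goes at most 62.5 mm and 10.7 degrees, less where a joint would pass 70% of its speed; a pose out of reach is approached as far as the arm can. A call with a gripper value outside its range is refused whole. The fingers move at their own pace and stop on an object; "newtons" is the grip in N (left out, the last holds). Time passes only in rows, so rows that repeat a pose let the fingers close. It gives the time, the measured TCP pose, the force and the opening at its end, in the units of the state.
- robot.get_obs(): the state, without advancing time (a new reading comes with each control period).
- robot.camera(name): name is "scene" or "side" or "wrist"; returns (picture, depth): 480x640x3 uint8, red, green, blue; 480x640 float32, m along the optical axis (not along the pixel's ray), 0 where there is no reading.
- robot.camera_model(name): a dict with "mtx" (3x3 intrinsics, pixels), "extrinsics" (4x4, takes a point from world to camera coordinates). Camera axes: x right, y up, looking along -z (the intrinsics and any distortion apply to the point x, -y, -z); pixel columns grow to the right and rows downward; lengths in m; the calibration is good to about 2 mm. A picture is of the moment at which its call begins: read the wrist's pose just before it. camera_model takes no time and is no camera call; for the wrist camera it gives the pose at the moment of the call.
- robot.hand_in(): hands the job in, once; it reports no verdict.
The state is a dict: "time": time; "q": joint angles; "joint_velocities": joint speeds; "joint_torque": joint torques, N m; "position": TCP position; "tool_rot": TCP orientation; "ft_force": force on the tool from outside, world axes, zero at the start; "moment": the same for the moment, N m; "grip_width": finger opening in m.
Only numpy, scipy, OpenCV 4.12 (cv2) and the standard library are available. Lean on these libraries where they do the work, as an engineer would, in place of code of your own. Each camera call takes 0.05 s, during which the arm holds its last target.

## Working session

There is one attempt and no reset: what is moved stays moved. The work goes in short steps, Python scripts to look and compute and a tool call to move; the robot and the scene stay as the last step left them, time stands still between calls to the robot, and variables do not carry over. Pictures are saved under pics/ and viewed, and the job is handed in when it is done.

Besides the shell and the picture viewer there is one more tool, called in YAML: its name, and indented under it one key for each argument. arm_command: Moves the arm, as the interface text tells. Its arguments: {"type":"object","properties":{"targets":{"type":"array","items":{"type":"array","items":{"type":"number"}}},"newtons":{"type":"number"}},"required":["targets"]}

```bash
ls; mkdir -p pics
python3 - <<'E'
from rig import robot
import cv2,numpy as np
print(robot.get_obs())
for n in ["scene","side","wrist"]:
    m=robot.camera_model(n); print(n,m)
    p,d=robot.camera(n); cv2.imwrite(f"pics/{n}0.png",p[:,:,::-1]); np.savez(f"pics/{n}0.npz",p=p,d=d,mtx=m["mtx"],ext=m["extrinsics"])
E
```

```text
pics
{'time': 0.0, 'q': array([ 1.04351678e+00,  5.28454019e-01,  1.43389466e+00,  7.18583028e-06,
        1.18138394e+00, -1.78509960e-01]), 'joint_velocities': array([-0.00055779, -0.00155284, -0.00041491, -0.00163158,  0.00129487,
       -0.00125891]), 'joint_torque': array([-3.79056155e-04, -4.40035307e+01, -1.76590830e+01,  6.31433772e-02,
        5.81625151e-02, -1.66423329e-04]), 'position': array([0.21316785, 0.58669842, 0.19728158]), 'tool_rot': array([ 1.73503543e-01,  9.84832664e-01, -1.00289615e-03, -3.72919781e-04]), 'ft_force': array([-0.34680906,  0.28583191, -0.04560348]), 'moment': array([-0.00980102, -0.02596426,  0.01687842]), 'grip_width': 0.08716128029218548}
scene {'mtx': array([[554.4712669 ,   0.        , 319.24559211],
       [  0.        , 554.4712669 , 241.2467576 ],
       [  0.        ,   0.        ,   1.        ]]), 'extrinsics': array([[ 0.31307681,  0.94968021,  0.00950841, -0.19155631],
       [-0.62831588,  0.19960573,  0.75191536,  0.32687187],
       [ 0.71218121, -0.24138155,  0.65919108, -1.74531293],
       [ 0.        ,  0.        ,  0.        
[... 174 characters left out ...]
       ]]), 'extrinsics': array([[ 0.80665215, -0.59099917, -0.00568209, -0.47554235],
       [ 0.3838492 ,  0.51655527,  0.76539561, -0.26646322],
       [-0.44941306, -0.61958909,  0.64353498, -0.94794829],
       [ 0.        ,  0.        ,  0.        ,  1.        ]])}
wrist {'mtx': array([[400.56083375,   0.        , 323.91654972],
       [  0.        , 400.56083375, 238.77452591],
       [  0.        ,   0.        ,   1.        ]]), 'extrinsics': array([[ 0.34141856,  0.93990939, -0.00192394, -0.6241859 ],
       [-0.90793102,  0.32927175, -0.25930944,  0.03168382],
       [-0.24309388,  0.09027986,  0.96579238, -0.39085597],
       [ 0.        ,  0.        ,  0.        ,  1.        ]])}
```

View pics/scene0.png

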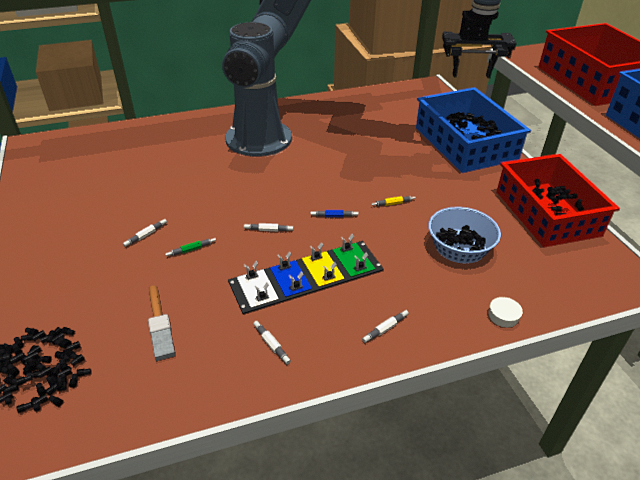

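View pics/side0.png

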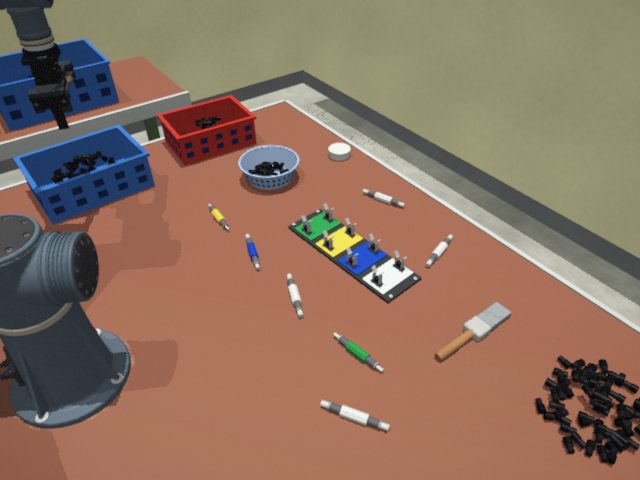

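View pics/wrist0.png

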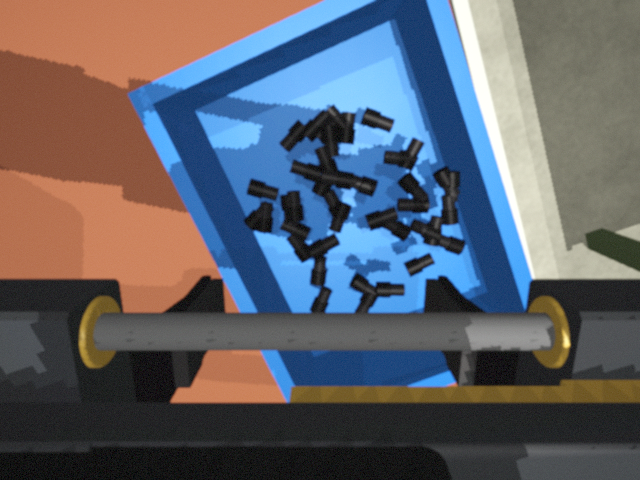

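Four white-handled gauges are in the scene view, at (145,232), (268,227), (271,341) and (386,325). I'll measure their distances from the base; first, enlarged crops.

Run:
```python
import cv2
s=cv2.imread("pics/scene0.png"); t=cv2.imread("pics/side0.png")
cv2.imwrite("pics/c1.png",cv2.resize(s[185:265,115:275],None,fx=5,fy=5,interpolation=cv2.INTER_CUBIC))
cv2.imwrite("pics/c2.png",cv2.resize(s[185:325,220:420],None,fx=4,fy=4,interpolation=cv2.INTER_CUBIC))
cv2.imwrite("pics/c3.png",cv2.resize(t[195:325,200:400],None,fx=4,fy=4,interpolation=cv2.INTER_CUBIC))
cv2.imwrite("pics/c4.png",cv2.resize(t[270:440,270:430],None,fx=3.5,fy=3.5,interpolation=cv2.INTER_CUBIC))
cv2.imwrite("pics/c5.png",cv2.resize(t[200:310,270:430],None,fx=5,fy=5,interpolation=cv2.INTER_CUBIC))
```

```text
(no output)
```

View pics/c1.png

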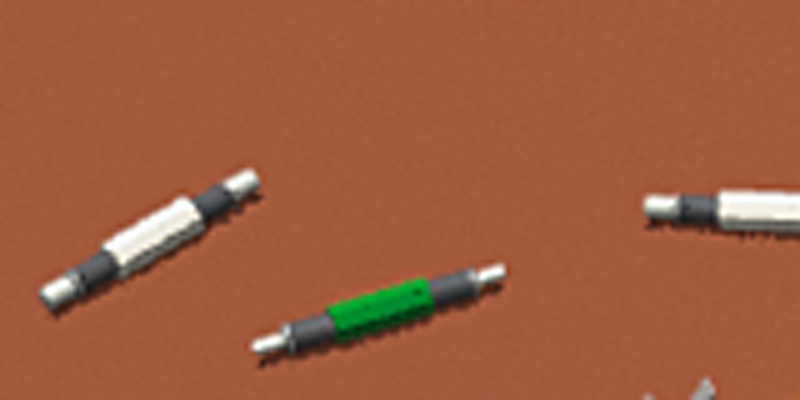

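View pics/c2.png

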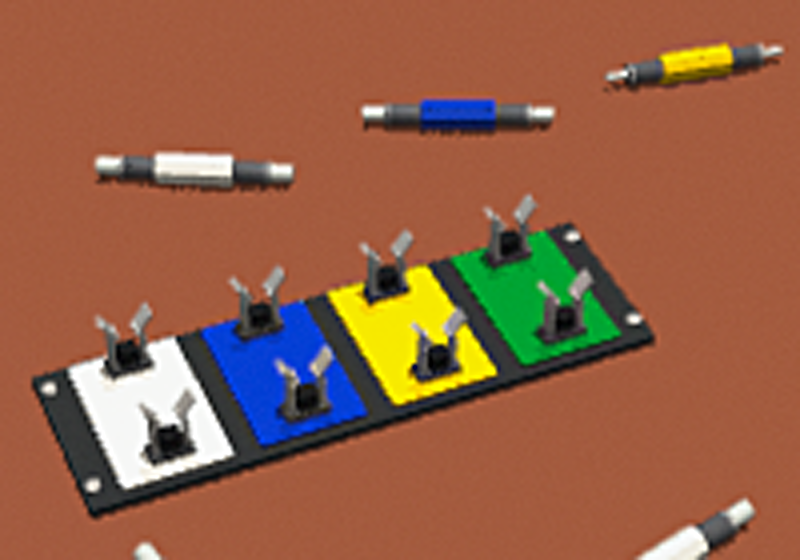

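View pics/c3.png

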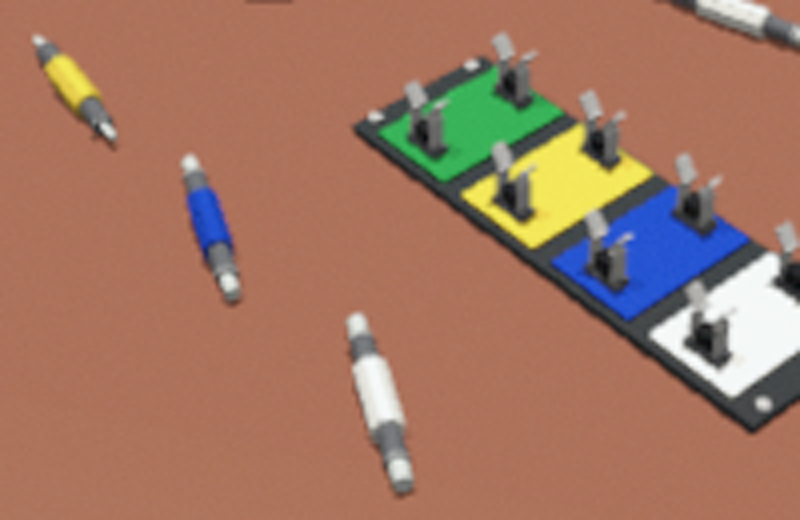

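View pics/c4.png

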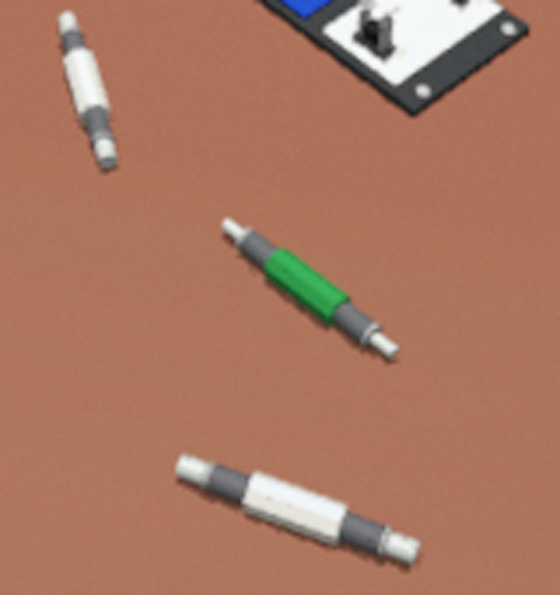

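View pics/c5.png

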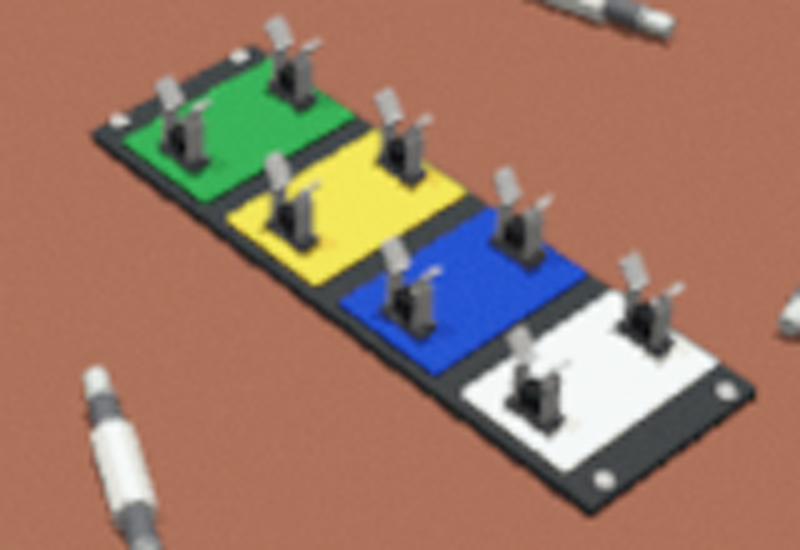

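```bash
cat > h.py <<'E'
import numpy as np, cv2
def load(n):
    z=np.load(f"pics/{n}.npz"); return z
F=np.diag([1,-1,-1.])
def P(mtx,ext): return mtx@(F@ext[:3])
def un(crop,pts):
    x0,y0,f=crop; return (np.array(pts,float)+.5)/f-.5+np.array([x0,y0])
def tri(P1,a,P2,b):
    X=cv2.triangulatePoints(P1,P2,np.array(a,float).T,np.array(b,float).T); return (X[:3]/X[3]).T
def onplane(mtx,ext,p,z):
    p=np.atleast_2d(p); r=np.c_[p,np.ones(len(p))]@np.linalg.inv(mtx).T@F@ext[:3,:3]
    c=-ext[:3,:3].T@ext[:3,3]; return c+r*((z-c[2])/r[:,2:3])
E
cat > m1.py <<'E'
from h import *
s=load("scene0");t=load("side0");Ps=P(s["mtx"],s["ext"]);Pt=P(t["mtx"],t["ext"])
c1=(115,185,5);c2=(220,185,4);c3=(200,195,4);c4=(270,270,3.5);c5=(270,200,5)
T={"whiteA":((c1,[(50,296),(252,178)]),(c4,[(415,551),(181,465)])),
"green":((c1,[(258,346),(500,269)]),(c4,[(393,351),(227,226)])),
"white":((c2,[(98,167),(291,174)]),(c3,[(403,485),(355,320)])),
"blue":((c2,[(364,115),(552,116)]),(c3,[(233,294),(189,161)])),
"yellow":((c2,[(610,77),(779,50)]),(c3,[(111,137),(38,40)]))}
for k,(a,b) in T.items():
    X=tri(Ps,un(*a),Pt,un(*b)); d=X[1]-X[0]
    m=X.mean(0);print(k,X.round(4).tolist(),"mid",m.round(4),"len",np.linalg.norm(d).round(4),"ang",np.arctan2(d[1],d[0]).round(3),"dist",np.hypot(*m[:2]).round(3))
    A=onplane(s["mtx"],s["ext"],un(*a),.009).mean(0);B=onplane(t["mtx"],t["ext"],un(*b),.009).mean(0);print("   planes",A.round(4),B.round(4))
for n,z,pts in (("scene",s,[(271,341),(386,325)]),("side",t,[(440,250),(383,198)])): print(n,[(p.round(3).tolist(),np.hypot(*p[:2]).round(3)) for p in onplane(z["mtx"],z["ext"],pts,.009)])
S={"white":([(69,369),(180,338),(234,455),(126,489)],[(460,391),(610,290),(718,360),(567,472)]),
"blue":([(201,326),(305,300),(368,411),(264,445)],[(340,298),(488,207),(589,271),(433,374)]),
"yellow":([(330,291),(430,264),(497,372),(402,404)],[(225,217),(378,130),(468,190),(316,286)]),
"green":([(453,254),(549,230),(622,337),(522,367)],[(120,140),(262,57),(355,120),(205,202)])}
for k,(a,b) in S.items():
    b=[b[3],b[0],b[1],b[2]]
    X=tri(Ps,un(c2,a),Pt,un(c5,b)); d=X[2]+X[3]-X[0]-X[1]
    print(k,"mid",X.mean(0).round(4),"ang",np.arctan2(d[1],d[0]).round(3),"len",np.linalg.norm(d/2).round(4),
     onplane(s["mtx"],s["ext"],un(c2,a),.012).mean(0).round(4),onplane(t["mtx"],t["ext"],un(c5,b),.012).mean(0).round(4))
E
python3 m1.py
```

```text
whiteA [[0.4043, -0.4307, 0.0085], [0.3405, -0.3263, 0.008]] mid [ 0.3724 -0.3785  0.0083] len 0.1223 ang 2.119 dist 0.531
   planes [ 0.373 -0.378  0.009] [ 0.3722 -0.3793  0.009 ]
green [[0.4711, -0.3384, 0.0086], [0.4504, -0.2186, 0.0087]] mid [ 0.4608 -0.2785  0.0087] len 0.1216 ang 1.742 dist 0.538
   planes [ 0.4609 -0.2782  0.009 ] [ 0.4606 -0.2792  0.009 ]
white [[0.4233, -0.138, 0.0064], [0.4686, -0.0235, 0.0084]] mid [ 0.446  -0.0808  0.0074] len 0.1232 ang 1.195 dist 0.453
   planes [ 0.4487 -0.082   0.009 ] [ 0.4452 -0.0806  0.009 ]
blue [[0.4245, 0.0383, 0.0071], [0.4624, 0.1555, 0.0076]] mid [0.4434 0.0969 0.0074] len 0.1232 ang 1.258 dist 0.454
   planes [0.4462 0.0953 0.009 ] [0.4427 0.0967 0.009 ]
yellow [[0.435, 0.2073, 0.007], [0.4433, 0.3271, 0.008]] mid [0.4391 0.2672 0.0075] len 0.1201 ang 1.501 dist 0.514
   planes [0.4412 0.266  0.009 ] [0.4385 0.2658 0.009 ]
scene [([0.801, -0.166, 0.009], np.float64(0.818)), ([0.834, 0.074, 0.009], np.float64(0.837))]
side [([0.803, -0.167, 0.009], np.float64(0.821)), ([0.834, 0.072, 0.009], np.float64(0.837))]
white mid [ 0.6466 -0.1567  0.01  ] ang 0.089 len 0.0993 [ 0.6485 -0.1571  0.012 ] [ 0.6452 -0.1582  0.012 ]
blue mid [ 0.6383 -0.0775  0.0113] ang 0.09 len 0.1 [ 0.639  -0.0777  0.012 ] [ 0.6378 -0.078   0.012 ]
yellow mid [0.631  0.0028 0.0104] ang 0.089 len 0.1008 [0.6322 0.0028 0.012 ] [6.298e-01 6.000e-04 1.200e-02]
green mid [0.6222 0.0827 0.0092] ang 0.089 len 0.0989 [0.6252 0.081  0.012 ] [0.6203 0.0805 0.012 ]
```

The four whites lie 0.453, 0.531, 0.82 and 0.84 m from the base. The one at scene (268,227) is nearest, so it is the one meant. I've seen it in enlarged crop c2 at (195,170): a white octagonal handle with dark nuts and thick pins. Next is a planner helper, then a move to above yellow.

```bash
cat > go.py <<'E'
import sys,numpy as np
from rig import robot
from scipy.spatial.transform import Rotation as R
def go(*targets):
    o=robot.get_obs(); r=R.from_quat(o["tool_rot"]); M=r.as_matrix(); psi=np.arctan2(M[1,1],M[0,1])
    print("t",round(o["time"],2),"pos",o["position"].round(4),"psi",psi.round(3),"tilt",M[:,2].round(3),"grip",round(o["grip_width"],4),"F",o["ft_force"].round(1),"q6",o["q"][5].round(2))
    for x,y,z,p in targets:
        d=M.T@(np.array([x,y,z])-o["position"])*100; s=(psi-p+np.pi)%(2*np.pi)-np.pi
        n=max(np.linalg.norm(d)/6.25,abs(s)/.186); print("  shift",d.round(2),"spin",s.round(3),"rows",round(n,1))
if __name__=="__main__":
    go(*[tuple(map(float,a.split(","))) for a in sys.argv[1:]])
E
python3 go.py .439,.266,.2,-.07
python3 - <<'E'
from h import *
z=load("wrist0");e=z["ext"];print(-e[:3,:3].T@e[:3,3], -e[2,:3])
E
```

```text
t 0.15 pos [0.2133 0.5868 0.1975] psi 1.222 tilt [-0.001 -0.001 -1.   ] grip 0.0871 F [0.5 0.3 0.2] q6 -0.18
  shift [-32.18 -22.44  -0.22] spin 1.292 rows 6.9
[0.14686068 0.61153202 0.38450074] [ 0.24309388 -0.09027986 -0.96579238]
```

arm_command:
  targets:
    - [-6,-4.2,0,0.18,8.7]
    - [-11,-7.5,0,0.36,8.7]
    - [-16,-11,0,0.54,8.7]
    - [-21,-15,0,0.72,8.7]
    - [-26,-18,0,0.9,8.7]

```text
time: 0.78
position: [0.3943, 0.3306, 0.1981]
tool_rot: [0.587, 0.81, -0.0, -0.0]
ft_force: [0.4, 0.7, -0.9]
grip_width: 0.0869
```

```bash
python3 go.py .439,.266,.17,-.07
```

```text
t 0.78 pos [0.3943 0.3306 0.1981] psi 0.316 tilt [-0.001 -0.    -1.   ] grip 0.0869 F [ 0.4  0.7 -0.9] q6 0.16
  shift [-7.53  2.24  2.81] spin 0.386 rows 2.1
```

arm_command:
  targets:
    - [-3.8,1.1,1.4,0.18,8.7]
    - [-7.5,2.2,2.8,0.36,8.7]
    - [-7.5,2.2,2.8,0.38,8.7]
    - [-7.5,2.2,2.8,0.38,8.7]

```text
time: 1.27
position: [0.4382, 0.2684, 0.1702]
tool_rot: [0.727, 0.687, -0.0, -0.0]
ft_force: [0.7, 0.4, 0.9]
grip_width: 0.0867
```

```bash
cat > look.py <<'E'
import sys,cv2,numpy as np
from rig import robot
n,k=sys.argv[1:3]
m=robot.camera_model(n); p,d=robot.camera(n)
cv2.imwrite(f"pics/{k}.png",p[:,:,::-1]); np.savez(f"pics/{k}.npz",p=p,d=d,mtx=m["mtx"],ext=m["extrinsics"])
E
python3 look.py wrist w1; python3 go.py
```

```text
t 1.32 pos [0.4381 0.2689 0.1704] psi -0.056 tilt [-0.  0. -1.] grip 0.0869 F [ 0.3 -0.  -1.3] q6 0.39
```

View pics/w1.png

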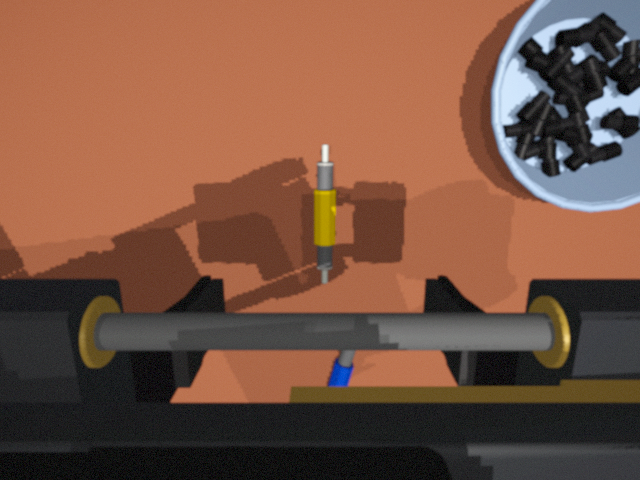

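The wrist view shows the yellow gauge upright in the picture: handle (325,189) to (325,246), tips at (325,145) and (325,282).

```bash
python3 - <<'E'
from h import *
w=load("w1"); 
X=onplane(w["mtx"],w["ext"],[(325,145),(325,282),(325,189),(325,246)],.009); print(X.round(4)); 
print(X[:2].mean(0),X[2:].mean(0)); d=X[0]-X[1]; print(np.arctan2(d[1],d[0]),np.linalg.norm(d))
E
python3 go.py .440,.267,.06,-.07 .440,.267,.003,-.07
```

```text
[[0.4425 0.328  0.009 ]
 [0.4355 0.2045 0.009 ]
 [0.4404 0.2908 0.009 ]
 [0.4375 0.2392 0.009 ]]
[0.43897685 0.26627838 0.009     ] [0.43890316 0.26497027 0.009     ]
1.5145242560883367 0.12373519523501858
t 1.32 pos [0.4381 0.2689 0.1704] psi -0.056 tilt [-0.  0. -1.] grip 0.0869 F [ 0.3 -0.  -1.3] q6 0.39
  shift [-0.18  0.21 11.04] spin 0.014 rows 1.8
  shift [-0.18  0.21 16.74] spin 0.014 rows 2.7
```

arm_command:
  targets:
    - [-0.25,0.1,5,0,8.7]
    - [-0.25,0.1,10,0,8.7]
    - [-0.25,0.1,14,0,6]
    - [-0.25,0.1,16.5,0,4]
    - [-0.25,0.1,16.7,0,3]
  newtons: 40

```text
time: 1.95
position: [0.4377, 0.2664, 0.002]
tool_rot: [0.726, 0.687, -0.002, -0.001]
ft_force: [-0.2, -0.7, 0.2]
grip_width: 0.0648
```

arm_command:
  targets:
    - [0,0,0,0,0.5]
    - [0,0,0,0,0.5]
    - [0,0,0,0,0.5]
    - [0,0,0,0,0.5]
  newtons: 40

```text
time: 2.45
position: [0.4398, 0.2658, 0.0039]
tool_rot: [0.727, 0.686, 0.001, 0.0]
ft_force: [0.4, -0.2, -0.2]
grip_width: 0.025
```

arm_command:
  targets:
    - [0,0,0,0,0.5]
    - [0,0,0,0,0.5]
    - [0,0,0,0,0.5]

```text
time: 2.82
position: [0.4394, 0.2656, 0.0032]
tool_rot: [0.727, 0.686, -0.0, -0.0]
ft_force: [-0.5, -0.2, -0.0]
grip_width: 0.0061
```

arm_command:
  targets:
    - [0,0,-5,0,0.5]
    - [0,0,-10,0,0.5]
    - [0,0,-12,0,0.5]

```text
time: 3.2
position: [0.4408, 0.2662, 0.1259]
tool_rot: [0.727, 0.686, 0.002, 0.001]
ft_force: [-0.5, -1.0, -0.1]
grip_width: 0.0049
```

```bash
python3 look.py wrist w2; python3 go.py .631,.002,.125,-1.48
```

```text
t 3.25 pos [0.4417 0.2666 0.1273] psi -0.058 tilt [ 0.007  0.002 -1.   ] grip 0.0051 F [ 1.  -0.2  2.1] q6 0.38
  shift [-25.32  20.43   0.3 ] spin 1.422 rows 7.6
```

View pics/w2.png

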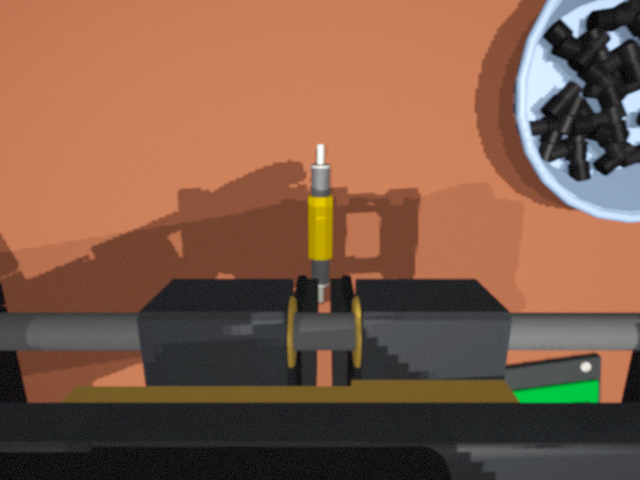

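The fingers closed to 5 mm on nothing, and the yellow gauge is still on the bench at (320,227). I'll compare where the fingers really are with where I think they are.

```bash
python3 look.py side s2; python3 look.py scene e2
python3 - <<'E'
from h import *
w=load("w2"); 
X=onplane(w["mtx"],w["ext"],[(321,145),(320,301),(321,194),(320,260)],.009); print(X.round(4)); 
def pr(w,p): q=P(w["mtx"],w["ext"])@np.append(p,1); return q[:2]/q[2]
tcp=np.array([.4405,.2662,.1259])
for n in ("w2","s2","e2"): print(n,pr(load(n),tcp),pr(load(n),tcp+[0,0,.05]))
s=cv2.imread("pics/s2.png");e=cv2.imread("pics/e2.png")
u=pr(load("s2"),tcp).astype(int);v=pr(load("e2"),tcp).astype(int)
def crop(i,c): return cv2.resize(i[max(c[1]-60,0):c[1]+60,c[0]-60:c[0]+60],(400,400),interpolation=cv2.INTER_CUBIC)
cv2.imwrite("pics/c6.png",np.hstack([crop(s,u),crop(e,v)]))
E
python3 go.py
```

```text
[[0.4427 0.3276 0.009 ]
 [0.4345 0.2033 0.009 ]
 [0.4406 0.2912 0.009 ]
 [0.4366 0.2385 0.009 ]]
w2 [323.33707849 279.17612528] [323.78125097 326.33105192]
s2 [211.79222961 178.2196958 ] [208.60662637 160.59864346]
e2 [397.87446709 163.58176337] [399.94358608 146.61998569]
t 3.35 pos [0.44   0.2659 0.1241] psi -0.058 tilt [ 0.002  0.001 -1.   ] grip 0.0051 F [-1.2  0.2 -0.6] q6 0.38
```

View pics/c6.png

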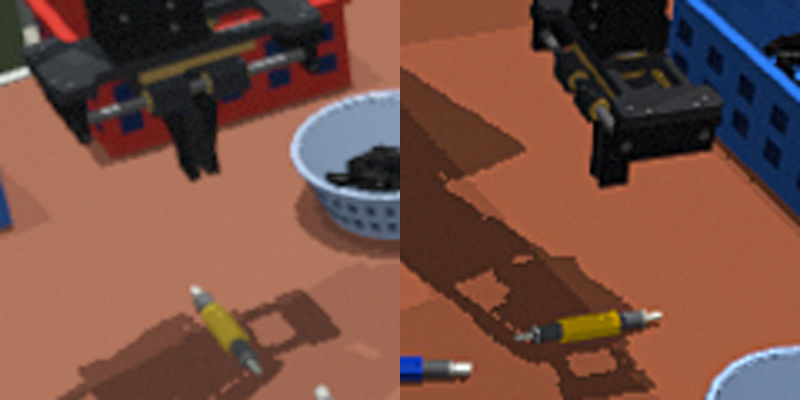

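Run:
```python
from h import *
s=load("s2");e=load("e2")
a=np.array([(211-60+.3*205,178-60+.3*176)]);b=np.array([(397-60+.3*212,163-60+.3*185)])
print(a,b,tri(P(s["mtx"],s["ext"]),a,P(e["mtx"],e["ext"]),b))
print(onplane(s["mtx"],s["ext"],a,.125),onplane(e["mtx"],e["ext"],b,.125))
def pr(w,p): q=P(w["mtx"],w["ext"])@np.append(p,1); return q[:2]/q[2]
for n in("scene0","side0"):
    c=pr(load(n),np.array([.2133,.5868,.1975])); print(n,c); c=c.astype(int)
    i=cv2.imread(f"pics/{n}.png"); x0=max(c[0]-50,0);y0=max(c[1]-50,0); k=cv2.resize(i[y0:y0+100,x0:x0+100],(400,400),interpolation=cv2.INTER_CUBIC); cv2.circle(k,(int((c[0]-x0)*4),int((c[1]-y0)*4)),4,(0,0,255),-1); cv2.imwrite(f"pics/d_{n}.png",k)
cv2.imwrite("pics/d.png",np.hstack([cv2.imread("pics/d_scene0.png"),cv2.imread("pics/d_side0.png")]))
```

```text
[[212.5 170.8]] [[400.6 158.5]] [[0.44646523 0.26879806 0.14398381]]
[[0.45737255 0.29658588 0.125     ]] [[0.41962934 0.28343308 0.125     ]]
scene0 [469.319684    82.84249087]
side0 [ 69.28168876 127.95032998]
```

View pics/d.png

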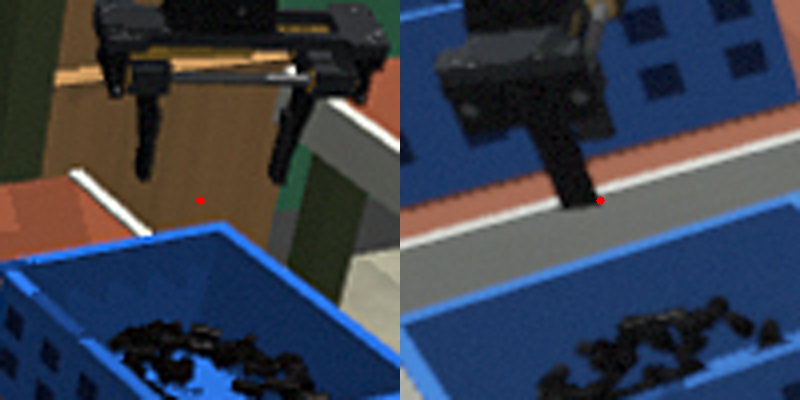

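Triangulating the fingertips gives z of about 0.144 where the reported TCP is 0.125. The true finger ends sit about 16 to 19 mm above the reported TCP, so the fingers closed above the gauge. I'll go lower with the fingers open and check against the pictures.

arm_command:
  targets:
    - [0,0,0,0,8.0]
    - [0,0,3,0,8.0]
    - [0,0,6,0,8.0]
    - [0,0,8,0,6]
    - [0,0,9,0,4]

```text
time: 3.98
position: [0.4377, 0.2651, 0.0308]
tool_rot: [0.727, 0.686, -0.002, -0.001]
ft_force: [-0.9, -0.5, 0.8]
grip_width: 0.0398
```

arm_command:
  targets:
    - [0,0,0,0,5]
    - [0,0,1,0,5]
    - [0,0,2,0,5]
    - [0,0,3,0,5]
    - [0,0,3.2,0,5]

```text
time: 4.6
position: [0.4389, 0.2655, 0.0005]
tool_rot: [0.727, 0.686, -0.001, -0.0]
ft_force: [0.4, -0.5, 0.1]
grip_width: 0.0498
```

```bash
python3 look.py side s3; python3 look.py scene e3; python3 go.py
python3 - <<'E'
from h import *
def pr(w,p): q=P(w["mtx"],w["ext"])@np.append(p,1); return q[:2]/q[2]
o=[]
for n in("s3","e3"):
    c=pr(load(n),np.array([.4395,.2662,.0])); print(n,c); c=c.astype(int)
    i=cv2.imread(f"pics/{n}.png"); x0=max(c[0]-40,0);y0=max(c[1]-50,0);print(x0,y0); o.append(cv2.resize(i[y0:y0+80,x0:x0+80],(400,400),interpolation=cv2.INTER_CUBIC))
cv2.imwrite("pics/d3.png",np.hstack(o))
E
```

```text
t 4.7 pos [0.4392 0.2656 0.0009] psi -0.058 tilt [-0.001 -0.    -1.   ] grip 0.0498 F [ 0.6 -0.4  0.5] q6 0.38
s3 [218.77378722 218.9004219 ]
178 168
e3 [392.91715999 202.76627495]
352 152
```

View pics/d3.png

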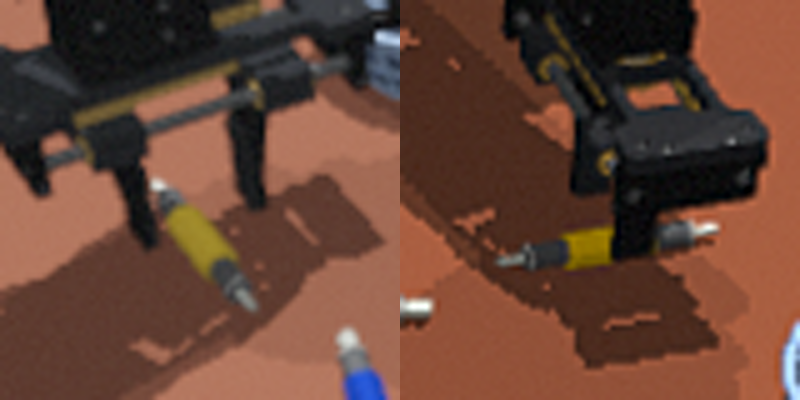

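Run:
```python
from h import *
s=load("s3");e=load("e3")
a=un((178,168,5),[(258,204)]);b=un((352,152,5),[(231,256)])
print(tri(P(s["mtx"],s["ext"]),a,P(e["mtx"],e["ext"]),b))
a2=un((178,168,5),[(148,246)]); 
for z in(.005,.012,.018,.022):print(z,onplane(s["mtx"],s["ext"],a,z).round(4),onplane(s["mtx"],s["ext"],a2,z).round(4),onplane(e["mtx"],e["ext"],b,z).round(4))
```

```text
[[0.47098212 0.26334727 0.02260038]]
0.005 [[0.48   0.2841 0.005 ]] [[0.4171 0.286  0.005 ]] [[0.4495 0.2755 0.005 ]]
0.012 [[0.4764 0.2753 0.012 ]] [[0.4139 0.2771 0.012 ]] [[0.4577 0.271  0.012 ]]
0.018 [[0.4732 0.2677 0.018 ]] [[0.4113 0.2696 0.018 ]] [[0.4648 0.2672 0.018 ]]
0.022 [[0.4712 0.2627 0.022 ]] [[0.4095 0.2645 0.022 ]] [[0.4695 0.2646 0.022 ]]
```

The tips are at about z=0.020 with reported z=0.001, an offset of about 19 mm. They are centred sideways. I'll descend slowly, watching the force.

arm_command:
  targets:
    - [0,0,0.5,0,5]
    - [0,0,1.0,0,5]
    - [0,0,1.3,0,5]
    - [0,0,1.3,0,5]

```text
time: 5.2
position: [0.4392, 0.2656, -0.012]
tool_rot: [0.727, 0.686, -0.0, -0.0]
ft_force: [0.5, -0.1, -0.3]
grip_width: 0.0499
```

```bash
python3 look.py side s4; python3 look.py scene e4; python3 go.py
python3 - <<'E'
from h import *
o=[]
for n,x0,y0 in(("s4",178,168),("e4",352,152)):
    i=cv2.imread(f"pics/{n}.png"); o.append(cv2.resize(i[y0:y0+80,x0:x0+80],(400,400),interpolation=cv2.INTER_CUBIC))
cv2.imwrite("pics/d4.png",np.hstack(o))
E
```

```text
t 5.3 pos [ 0.4394  0.2657 -0.0118] psi -0.058 tilt [-0. -0. -1.] grip 0.0503 F [-0.9 -0.4 -0.3] q6 0.38
```

View pics/d4.png

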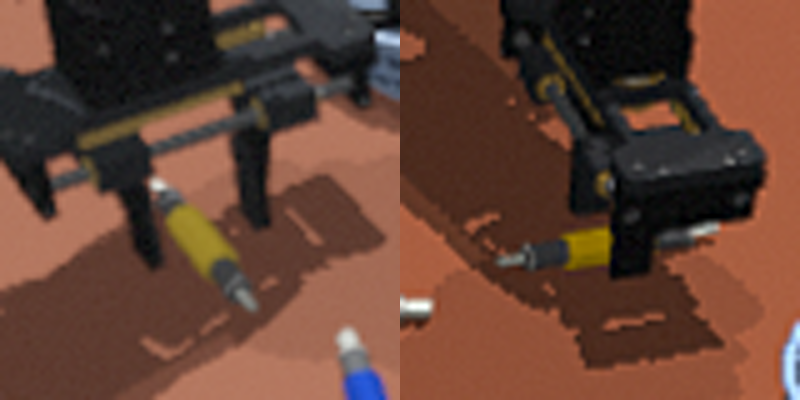

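Run:
```python
from h import *
s=load("s4");e=load("e4")
a=un((178,168,5),[(258,226)]);b=un((352,152,5),[(230,275)]);a2=un((178,168,5),[(150,266)])
print(tri(P(s["mtx"],s["ext"]),a,P(e["mtx"],e["ext"]),b))
for z in(.004,.008,.012):print(z,onplane(s["mtx"],s["ext"],a,z).round(4),onplane(s["mtx"],s["ext"],a2,z).round(4),onplane(e["mtx"],e["ext"],b,z).round(4))
```

```text
[[0.46949655 0.26487833 0.00826834]]
0.004 [[0.4715 0.2682 0.004 ]] [[0.4109 0.2714 0.004 ]] [[0.4635 0.2687 0.004 ]]
0.008 [[0.4695 0.2633 0.008 ]] [[0.4091 0.2664 0.008 ]] [[0.4681 0.2662 0.008 ]]
0.012 [[0.4674 0.2583 0.012 ]] [[0.4074 0.2614 0.012 ]] [[0.4727 0.2636 0.012 ]]
```

arm_command:
  targets:
    - [0,0,0.4,0,5]
    - [0,0,0.4,0,2]
    - [0,0,0.4,0,0.5]
    - [0,0,0.4,0,0.5]
    - [0,0,0.4,0,0.5]
  newtons: 40

```text
time: 5.92
position: [0.4393, 0.2657, -0.0157]
tool_rot: [0.727, 0.686, -0.0, -0.0]
ft_force: [-1.0, 0.0, 0.0]
grip_width: 0.0182
```

arm_command:
  targets:
    - [0,0,0,0,0.5]
    - [0,0,0,0,0.5]

```text
time: 6.18
position: [0.4393, 0.2657, -0.0157]
tool_rot: [0.727, 0.686, -0.0, -0.0]
ft_force: [0.3, -0.3, 0.7]
grip_width: 0.0172
```

arm_command:
  targets:
    - [0,0,-5,0,0.5]
    - [0,0,-10,0,0.5]
    - [0,0,-11.5,0,0.5]

```text
time: 6.55
position: [0.4411, 0.2663, 0.1017]
tool_rot: [0.727, 0.686, 0.002, 0.001]
ft_force: [0.6, -0.4, -2.4]
grip_width: 0.0169
```

```bash
python3 look.py wrist w3; python3 go.py .631,.002,.1,-1.48
```

```text
t 6.6 pos [0.4411 0.2664 0.1022] psi -0.058 tilt [ 0.005  0.002 -1.   ] grip 0.017 F [ 0.7  0.2 -0.4] q6 0.38
  shift [-25.3   20.49   0.27] spin 1.422 rows 7.6
```

View pics/w3.png

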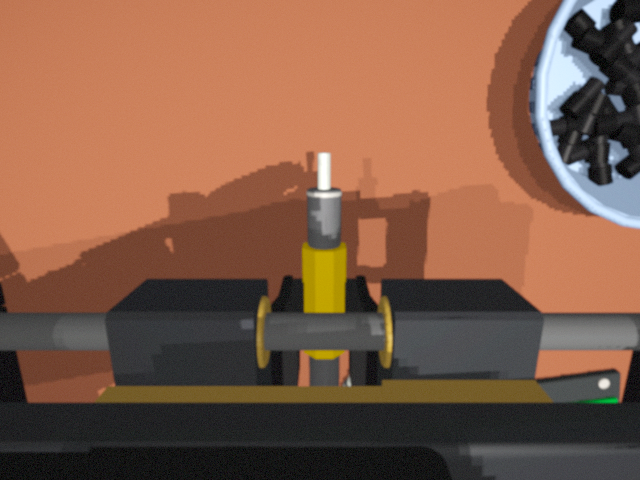

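The yellow gauge is held: handle from (324,243) to (324,358), square in the jaws. Now to the yellow station.

arm_command:
  targets:
    - [-3.4,2.7,0,0.18,0.5]
    - [-6.8,5.4,0,0.36,0.5]
    - [-10.2,8.1,0,0.54,0.5]
    - [-13.6,10.8,0,0.72,0.5]
    - [-17,13.5,0,0.9,0.5]

```text
time: 7.22
position: [0.5636, 0.0869, 0.0972]
tool_rot: [0.954, 0.299, -0.002, -0.001]
ft_force: [0.6, 0.2, -1.6]
grip_width: 0.017
```

```bash
python3 - <<'E'
from h import *
w=load("w3"); 
for z in(.127,.136): X=onplane(w["mtx"],w["ext"],[(324,243),(324,358),(324,155)],z); print(X.round(4),X[:2].mean(0))
E
python3 go.py .631,.002,.1,-1.48
```

```text
[[0.4424 0.2919 0.127 ]
 [0.4393 0.2378 0.127 ]
 [0.4445 0.328  0.127 ]] [0.44083431 0.26482903 0.127     ]
[[0.4425 0.2944 0.136 ]
 [0.4395 0.2433 0.136 ]
 [0.4445 0.3285 0.136 ]] [0.44101436 0.26883119 0.136     ]
t 7.22 pos [0.5636 0.0869 0.0972] psi -0.964 tilt [-0.004  0.    -1.   ] grip 0.017 F [ 0.6  0.2 -1.6] q6 0.92
  shift [ 0.69 10.81 -0.31] spin 0.516 rows 2.8
```

arm_command:
  targets:
    - [0.2,3.6,0,0.18,0.5]
    - [0.4,7.2,0,0.36,0.5]
    - [0.7,10.8,0,0.51,0.5]
    - [0.7,10.8,0,0.51,0.5]
    - [0.7,10.8,0,0.51,0.5]

```text
time: 7.85
position: [0.6302, 0.0043, 0.0973]
tool_rot: [0.999, 0.052, -0.002, -0.001]
ft_force: [0.3, -0.1, -1.4]
grip_width: 0.0168
```

```bash
python3 look.py wrist w4; python3 go.py .631,.002,.1,-1.48
```

```text
t 7.9 pos [0.6302 0.0047 0.0977] psi -1.467 tilt [-0.004  0.001 -1.   ] grip 0.0171 F [ 0.  -0.6 -1.6] q6 1.3
  shift [ 0.05  0.28 -0.23] spin 0.013 rows 0.1
```

View pics/w4.png

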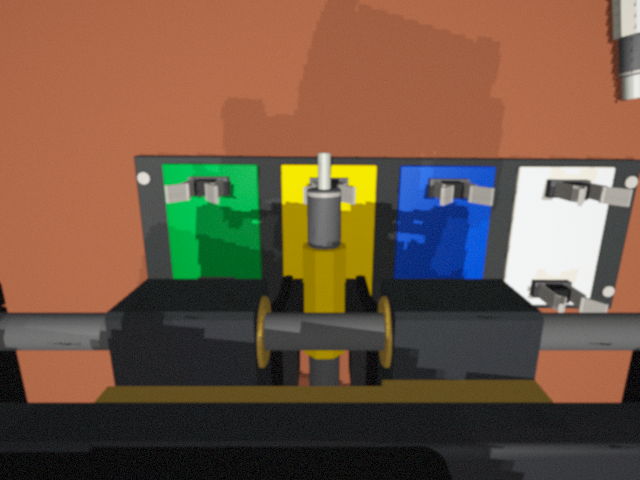

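Over the yellow station, wrist view: far plate corners are green (163,164)/(258,165), yellow (281,165)/(377,165), blue (400,166)/(495,166), white (518,166)/(614,167).

```bash
cat > plates.py <<'E'
import sys
from h import *
def run(n,pts):
    w=load(n); X=onplane(w["mtx"],w["ext"],pts,.012); d=X[0]-X[-1]; a=np.arctan2(d[1],d[0])-np.pi/2
    u=np.array([np.cos(a),np.sin(a),0]); print("ang",a)
    for i in range(0,len(X),2): print((X[i]-0+X[i+1])[:2]/2 - .05*u[:2], np.linalg.norm(X[i]-X[i+1]))
E
python3 - <<'E'
from plates import *
run("w4",[(163,164),(258,165),(281,165),(377,165),(400,166),(495,166),(518,166),(614,167)])
E
```

```text
ang 0.09719854479503143
[0.62112529 0.08048201] 0.06366118708179792
[0.62902305 0.00144905] 0.06434839663595188
[ 0.63659441 -0.07764496] 0.0636697468368542
[ 0.64449472 -0.15670344] 0.06441914502861114
```

arm_command:
  targets:
    - [0,0.25,2.5,0.01,0.5]
    - [0,0.25,5,0.01,0.5]
    - [0,0.25,6.5,0.01,0.5]
    - [0,0.25,6.5,0.01,0.5]

```text
time: 8.4
position: [0.6308, 0.0023, 0.0329]
tool_rot: [0.999, 0.047, -0.002, -0.0]
ft_force: [0.2, 0.0, -0.6]
grip_width: 0.0172
```

```bash
python3 look.py side s5;python3 go.py .630,.0018,.0113,-1.478
python3 - <<'E'
import cv2
i=cv2.imread("pics/s5.png"); cv2.imwrite("pics/d5.png",cv2.resize(i[170:290,270:430],(800,600),interpolation=cv2.INTER_CUBIC))
E
```

```text
t 8.45 pos [0.632  0.0019 0.034 ] psi -1.477 tilt [-0.001  0.    -1.   ] grip 0.0172 F [ 0.2 -0.4 -1.5] q6 1.3
  shift [-0.2  -0.    2.27] spin 0.001 rows 0.4
```

View pics/d5.png

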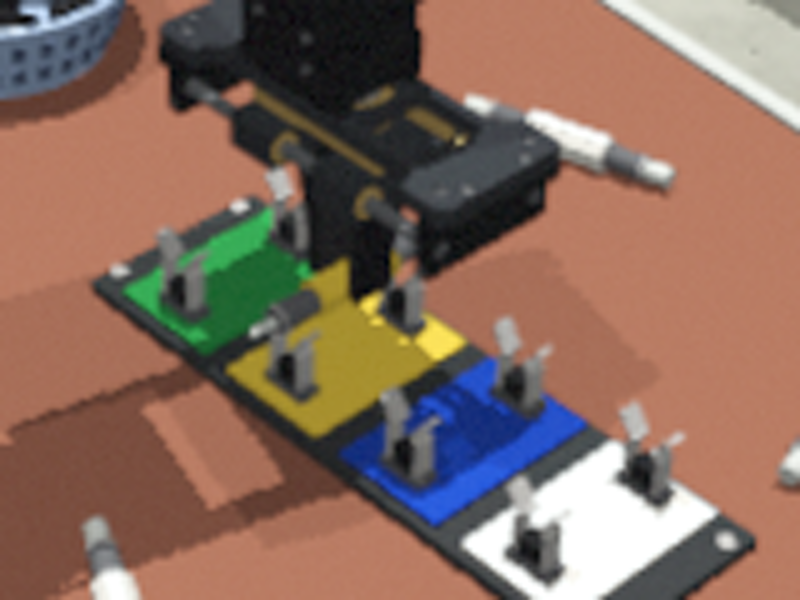

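Nuts sit above the clips and look aligned. Pressing down slowly.

arm_command:
  targets:
    - [-0.15,0,0.6,0,0.5]
    - [-0.15,0,1.1,0,0.5]
    - [-0.15,0,1.5,0,0.5]
  newtons: 50

```text
time: 8.82
position: [0.6316, 0.0013, 0.0201]
tool_rot: [0.999, 0.046, 0.001, 0.0]
ft_force: [0.2, 0.7, 4.5]
grip_width: 0.0171
```

arm_command:
  targets:
    - [0,0,0.3,0,0.5]
    - [0,0,0.6,0,0.5]
    - [0,0,0.8,0,0.5]
    - [0,0,0.8,0,0.5]

```text
time: 9.32
position: [0.6304, 0.0013, 0.0112]
tool_rot: [0.999, 0.046, -0.001, -0.0]
ft_force: [-1.0, 1.4, 1.9]
grip_width: 0.017
```

```bash
python3 look.py side s6;python3 go.py .630,.0018,.0113,-1.478
python3 - <<'E'
import cv2
i=cv2.imread("pics/s6.png"); cv2.imwrite("pics/d6.png",cv2.resize(i[190:280,290:410],(800,600),interpolation=cv2.INTER_CUBIC))
E
```

```text
t 9.38 pos [0.6304 0.0013 0.0112] psi -1.478 tilt [-0.001  0.    -1.   ] grip 0.0169 F [-1.2  1.4  3.1] q6 1.3
  shift [-0.03 -0.05 -0.01] spin 0.0 rows 0.0
```

View pics/d6.png

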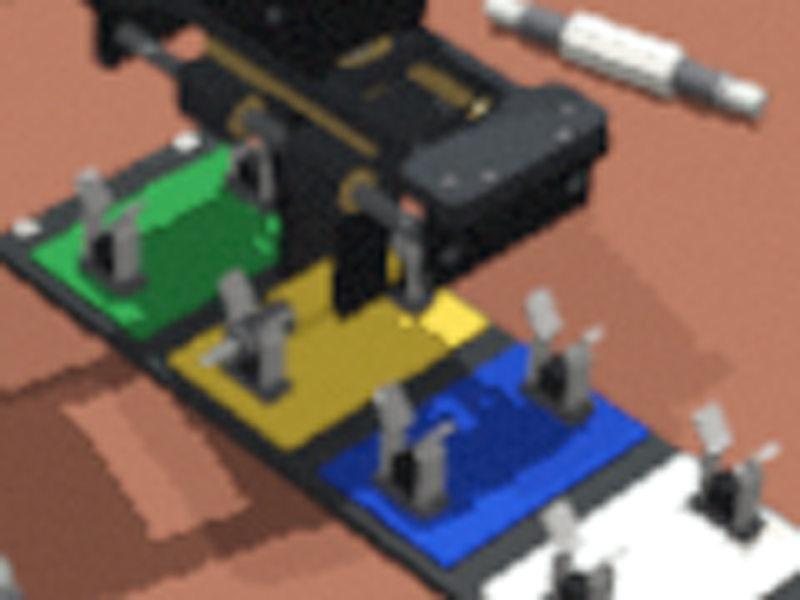

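arm_command:
  targets:
    - [0,0.05,0.1,0,0.5]
    - [0,0.05,0.2,0,0.5]
    - [0,0.05,0.2,0,0.5]

```text
time: 9.75
position: [0.6304, 0.0013, 0.011]
tool_rot: [0.999, 0.046, -0.0, -0.0]
ft_force: [-4.0, 3.0, 12.7]
grip_width: 0.0169
```

The force rises while z holds at 0.011, so the gauge is on the rests. Release and lift, then look.

arm_command:
  targets:
    - [0,0,-0.2,0,0.5]
    - [0,0,-0.2,0,4]
    - [0,0,-0.2,0,4]
    - [0,0,-0.2,0,4]
    - [0,0,-0.2,0,4]

```text
time: 10.38
position: [0.6311, 0.0005, 0.0111]
tool_rot: [0.999, 0.046, 0.0, 0.0]
ft_force: [0.5, -0.7, 1.0]
grip_width: 0.0388
```

arm_command:
  targets:
    - [0,0,-3,0,5]
    - [0,0,-8,0,5]
    - [0,0,-11,0,5]

```text
time: 10.75
position: [0.6321, 0.0004, 0.1236]
tool_rot: [0.999, 0.046, 0.002, 0.0]
ft_force: [1.1, -0.1, 0.6]
grip_width: 0.0497
```

```bash
python3 look.py side s7;python3 look.py wrist w7; python3 go.py .445,.0967,.1,-.313
python3 - <<'E'
import cv2
i=cv2.imread("pics/s7.png"); cv2.imwrite("pics/d7.png",cv2.resize(i[190:280,290:410],(800,600),interpolation=cv2.INTER_CUBIC))
E
```

```text
t 10.85 pos [6.342e-01 2.000e-04 1.254e-01] psi -1.478 tilt [ 0.009 -0.002 -1.   ] grip 0.0499 F [1.1 0.8 0.2] q6 1.3
  shift [-17.96 -11.37   2.35] spin -1.165 rows 6.3
```

View pics/d7.png

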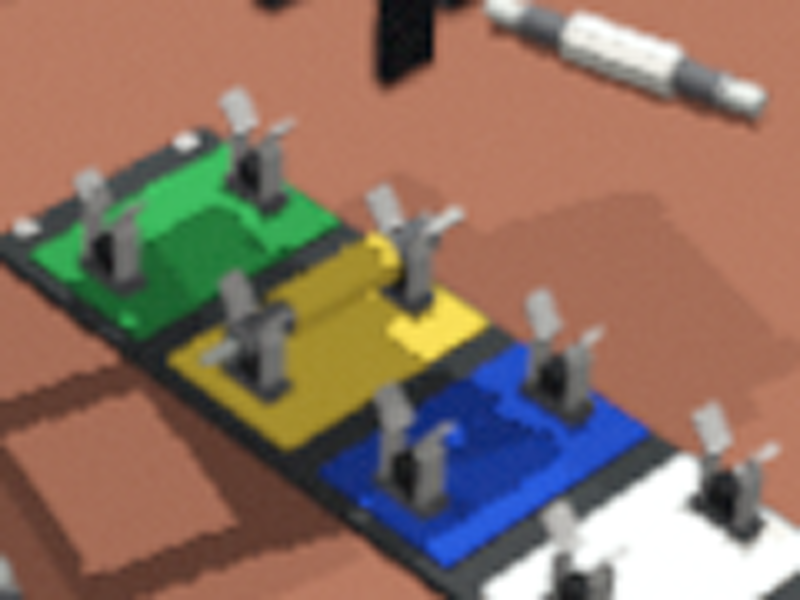

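View pics/w7.png

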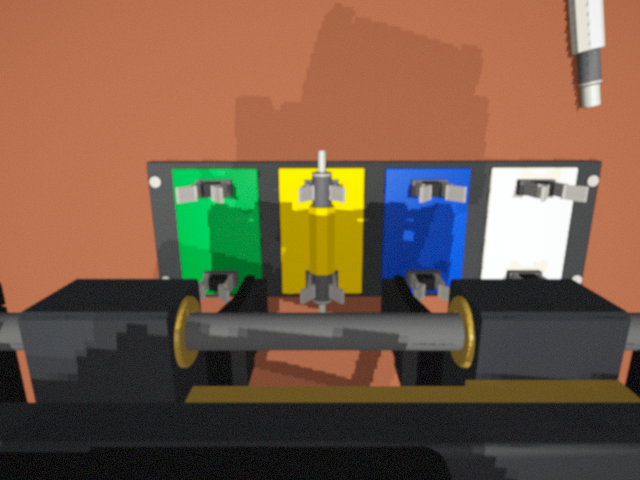

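Yellow is seated in both clips. On to blue.

arm_command:
  targets:
    - [-3.6,-2.3,0,-0.18,6]
    - [-7.2,-4.6,0,-0.36,6]
    - [-10.8,-6.8,0,-0.54,6]
    - [-14.4,-9.1,0,-0.72,6]
    - [-17.9,-11.3,0,-0.9,6]

```text
time: 11.48
position: [0.4401, 0.0971, 0.1202]
tool_rot: [0.878, 0.479, -0.001, -0.001]
ft_force: [-0.4, 0.6, 0.7]
grip_width: 0.06
```

```bash
python3 go.py .4445,.096,.12,-.313
```

```text
t 11.47 pos [0.4401 0.0971 0.1202] psi -0.572 tilt [-0.002  0.    -1.   ] grip 0.06 F [-0.4  0.6  0.7] q6 0.54
  shift [0.14 0.43 0.02] spin -0.259 rows 1.4
```

arm_command:
  targets:
    - [0.1,0.4,0,-0.15,6]
    - [0.1,0.4,0,-0.26,6]
    - [0.1,0.4,0,-0.26,6]

```text
time: 11.85
position: [0.4454, 0.0953, 0.1204]
tool_rot: [0.811, 0.586, -0.001, -0.001]
ft_force: [-0.1, -0.3, 0.0]
grip_width: 0.0602
```

```bash
python3 look.py wrist w8; python3 go.py .4445,.096,.12,-.313
```

```text
t 11.9 pos [0.4456 0.0953 0.1205] psi -0.32 tilt [-0.002  0.    -1.   ] grip 0.0603 F [1.  0.4 0.9] q6 0.28
  shift [ 0.04 -0.12  0.05] spin -0.007 rows 0.0
```

View pics/w8.png

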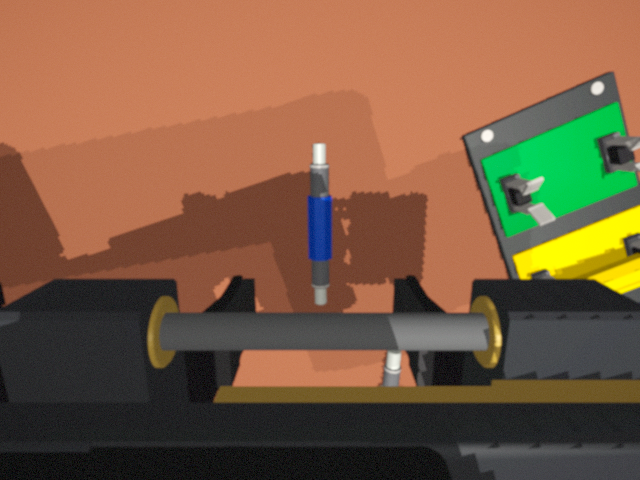

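Blue gauge tips are at (319,144) and (321,304), handle from (319,195) to (320,260).

```bash
cat > g.py <<'E'
import sys
from h import *
def run(n,pts):
    w=load(n);X=onplane(w["mtx"],w["ext"],pts,.009);d=X[0]-X[1];a=np.arctan2(d[1],d[0])
    print("tips mid",X[:2].mean(0).round(4),"handle mid",X[2:].mean(0).round(4),"len",np.linalg.norm(d).round(4),"psi",(a-np.pi/2).round(3)); return X[:2].mean(0),a-np.pi/2
E
python3 - <<'E'
from g import *; from go import go
m,p=run("w8",[(319,144),(321,304),(319,195),(320,260)])
go((m[0],m[1],-.0155,p))
E
```

```text
tips mid [0.4421 0.0955 0.009 ] handle mid [0.4418 0.0957 0.009 ] len 0.1257 psi -0.309
t 11.9 pos [0.4456 0.0953 0.1205] psi -0.32 tilt [-0.002  0.    -1.   ] grip 0.0603 F [1.  0.4 0.9] q6 0.28
  shift [-0.08 -0.31 13.6 ] spin -0.011 rows 2.2
```

arm_command:
  targets:
    - [-0.05,-0.3,4,-0.01,6]
    - [-0.05,-0.3,8,-0.01,6]
    - [-0.05,-0.3,11,-0.01,6]
    - [-0.05,-0.3,13,-0.01,6]
    - [-0.05,-0.3,13.5,-0.01,6]
  newtons: 50

```text
time: 12.52
position: [0.4422, 0.0957, -0.0152]
tool_rot: [0.808, 0.59, -0.001, -0.001]
ft_force: [0.2, -0.4, -0.5]
grip_width: 0.06
```

arm_command:
  targets:
    - [0,0,0,0,0.5]
    - [0,0,0,0,0.5]
    - [0,0,0,0,0.5]
    - [0,0,0,0,0.5]
    - [0,0,0,0,0.5]

```text
time: 13.15
position: [0.4431, 0.0958, -0.0135]
tool_rot: [0.807, 0.59, 0.0, 0.0]
ft_force: [-1.1, 0.3, -0.3]
grip_width: 0.0177
```

arm_command:
  targets:
    - [0,0,0,0,0.5]
    - [0,0,0,0,0.5]

```text
time: 13.4
position: [0.4432, 0.0958, -0.0135]
tool_rot: [0.807, 0.59, 0.0, 0.0]
ft_force: [-0.3, -0.3, 4.8]
grip_width: 0.0161
```

arm_command:
  targets:
    - [0,0,-5,0,0.5]
    - [0,0,-10,0,0.5]
    - [0,0,-11.5,0,0.5]

```text
time: 13.78
position: [0.4446, 0.0958, 0.1035]
tool_rot: [0.807, 0.59, 0.002, 0.001]
ft_force: [0.2, 0.8, 0.3]
grip_width: 0.0163
```

```bash
python3 go.py .6374,-.078,.1,-1.478
```

```text
t 13.78 pos [0.4446 0.0958 0.1035] psi -0.308 tilt [ 0.005 -0.    -1.   ] grip 0.0163 F [0.2 0.8 0.3] q6 0.27
  shift [-10.72  23.63   0.44] spin 1.17 rows 6.3
```

arm_command:
  targets:
    - [-2,4.5,0,0.18,0.5]
    - [-4,9,0,0.36,0.5]
    - [-6,13.5,0,0.54,0.5]
    - [-8,18,0,0.72,0.5]
    - [-10,22,0,0.9,0.5]

```text
time: 14.4
position: [0.6233, -0.0674, 0.1005]
tool_rot: [0.984, 0.177, -0.0, -0.0]
ft_force: [0.6, -0.5, -1.1]
grip_width: 0.0164
```

```bash
python3 go.py .6374,-.078,.1,-1.478
```

```text
t 14.4 pos [ 0.6233 -0.0674  0.1005] psi -1.214 tilt [-0.001  0.    -1.   ] grip 0.0164 F [ 0.6 -0.5 -1.1] q6 0.93
  shift [0.95 1.48 0.05] spin 0.264 rows 1.4
```

arm_command:
  targets:
    - [0.9,1.45,0,0.15,0.5]
    - [0.9,1.45,0,0.26,0.5]
    - [0.9,1.45,0,0.26,0.5]
    - [0.9,1.45,0,0.26,0.5]

```text
time: 14.9
position: [0.6354, -0.0762, 0.1007]
tool_rot: [0.999, 0.052, -0.001, -0.0]
ft_force: [0.1, -0.2, -0.6]
grip_width: 0.0163
```

```bash
python3 look.py wrist w9; python3 go.py .6374,-.078,.1,-1.478 .6374,-.078,.0135,-1.478
```

```text
t 14.95 pos [ 0.6355 -0.0762  0.1009] psi -1.466 tilt [-0.001  0.    -1.   ] grip 0.0163 F [-0.7 -0.2 -1.9] q6 1.17
  shift [0.17 0.2  0.09] spin 0.012 rows 0.1
  shift [0.18 0.2  8.74] spin 0.012 rows 1.4
```

View pics/w9.png

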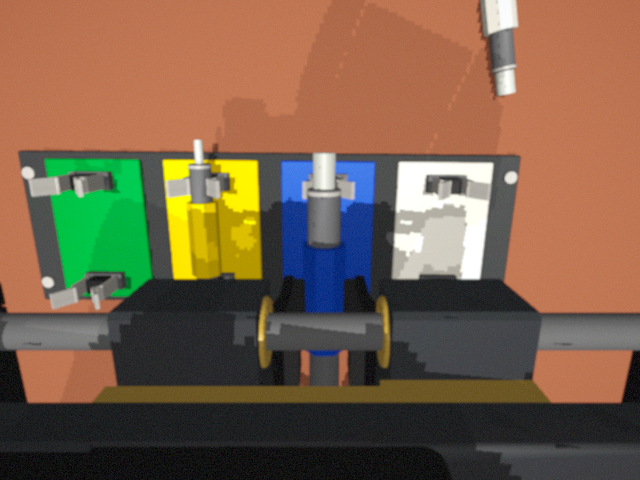

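Run:
```python
from plates import *
run("w9",[(45,159),(141,159),(163,160),(259,160),(281,161),(374,162),(398,162),(493,163)])
```

```text
ang 0.09619946707756766
[0.6214699  0.08014834] 0.06497816303624947
[0.62917211 0.00070386] 0.06500978061344145
[ 0.63644588 -0.0778651 ] 0.06303419333005551
[ 0.64416769 -0.15751364] 0.06447207326798056
```

arm_command:
  targets:
    - [0.15,0.2,2.5,0.01,0.5]
    - [0.15,0.2,5,0.01,0.5]
    - [0.15,0.2,6.3,0.01,0.5]
    - [0.15,0.2,6.3,0.01,0.5]

```text
time: 15.45
position: [0.6369, -0.078, 0.0373]
tool_rot: [0.999, 0.047, -0.001, -0.0]
ft_force: [-0.2, 0.2, -1.4]
grip_width: 0.0163
```

```bash
python3 go.py .6374,-.078,.0135,-1.478
```

```text
t 15.45 pos [ 0.6369 -0.078   0.0373] psi -1.477 tilt [-0.002  0.001 -1.   ] grip 0.0163 F [-0.2  0.2 -1.4] q6 1.18
  shift [0.05 0.   2.38] spin 0.001 rows 0.4
```

Aligned. Press.

arm_command:
  targets:
    - [0,0,0.6,0,0.5]
    - [0,0,1.1,0,0.5]
    - [0,0,1.5,0,0.5]
    - [0,0,1.9,0,0.5]
    - [0,0,2.2,0,0.5]

```text
time: 16.08
position: [0.638, -0.0784, 0.0163]
tool_rot: [0.999, 0.046, 0.0, 0.0]
ft_force: [0.7, 0.3, -1.4]
grip_width: 0.0166
```

arm_command:
  targets:
    - [0,0,0.2,0,0.5]
    - [0,0,0.35,0,0.5]
    - [0,0,0.35,0,0.5]

```text
time: 16.45
position: [0.6372, -0.0783, 0.0133]
tool_rot: [0.999, 0.046, -0.001, -0.0]
ft_force: [-1.4, 1.2, 5.4]
grip_width: 0.0163
```

arm_command:
  targets:
    - [0,0,0.1,0,0.5]
    - [0,0,0.2,0,0.5]
    - [0,0,0.2,0,0.5]

```text
time: 16.82
position: [0.6372, -0.0783, 0.0132]
tool_rot: [0.999, 0.047, -0.0, -0.0]
ft_force: [-5.7, 2.1, 14.4]
grip_width: 0.0164
```

arm_command:
  targets:
    - [0,0,-0.2,0,0.5]
    - [0,0,-0.2,0,4]
    - [0,0,-0.2,0,4]
    - [0,0,-0.2,0,4]
    - [0,0,-0.2,0,4]

```text
time: 17.45
position: [0.6378, -0.0785, 0.0124]
tool_rot: [0.999, 0.046, -0.0, -0.0]
ft_force: [0.7, -1.1, 0.8]
grip_width: 0.0389
```

arm_command:
  targets:
    - [0,0,-3,0,5]
    - [0,0,-8,0,5]
    - [0,0,-10.5,0,5]

```text
time: 17.82
position: [0.6393, -0.0789, 0.1204]
tool_rot: [0.999, 0.046, 0.002, 0.001]
ft_force: [0.0, 0.5, 0.5]
grip_width: 0.0497
```

```bash
python3 look.py side s10; python3 go.py .446,-.081,.12,-.376
python3 - <<'E'
import cv2
i=cv2.imread("pics/s10.png"); cv2.imwrite("pics/d10.png",cv2.resize(i[200:290,310:430],(800,600),interpolation=cv2.INTER_CUBIC))
E
```

```text
t 17.88 pos [ 0.6409 -0.0793  0.1233] psi -1.478 tilt [ 0.009 -0.003 -1.   ] grip 0.0498 F [0.7 0.6 1.7] q6 1.18
  shift [-19.43  -1.64   0.16] spin -1.102 rows 5.9
```

View pics/d10.png

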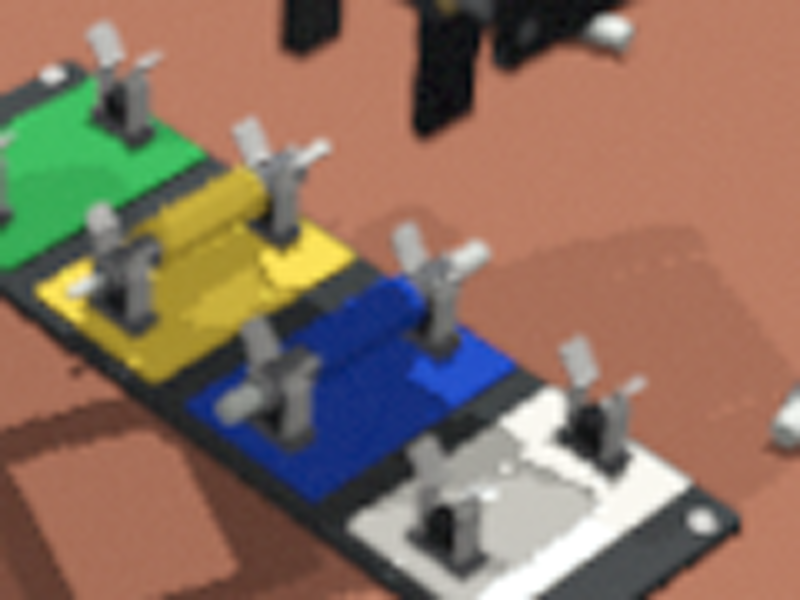

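Blue and yellow are both home. Next is the white gauge nearest the base (scene (268,227), dist 0.453).

arm_command:
  targets:
    - [-4,-0.3,0,-0.18,6]
    - [-8,-0.7,0,-0.36,6]
    - [-12,-1,0,-0.54,6]
    - [-16,-1.3,0,-0.72,6]
    - [-19,-1.6,0,-0.9,6]

```text
time: 18.5
position: [0.4449, -0.0797, 0.1172]
tool_rot: [0.878, 0.479, -0.001, -0.001]
ft_force: [-0.2, 0.7, -0.3]
grip_width: 0.0596
```

```bash
python3 go.py .446,-.081,.12,-.376
```

```text
t 18.5 pos [ 0.4449 -0.0797  0.1172] psi -0.572 tilt [-0.002  0.001 -1.   ] grip 0.0596 F [-0.2  0.7 -0.3] q6 0.15
  shift [-0.05  0.17 -0.28] spin -0.196 rows 1.1
```

arm_command:
  targets:
    - [0,0.1,0,-0.15,6]
    - [0,0.1,0,-0.2,6]
    - [0,0.1,0,-0.2,6]

```text
time: 18.88
position: [0.4477, -0.0806, 0.1173]
tool_rot: [0.828, 0.561, -0.0, -0.0]
ft_force: [-0.1, -0.1, -1.1]
grip_width: 0.0601
```

```bash
python3 look.py wrist w11; python3 go.py
```

```text
t 18.93 pos [ 0.4477 -0.0806  0.1174] psi -0.379 tilt [-0.001  0.    -1.   ] grip 0.0603 F [ 0.6 -0.  -0.3] q6 -0.05
```

View pics/w11.png

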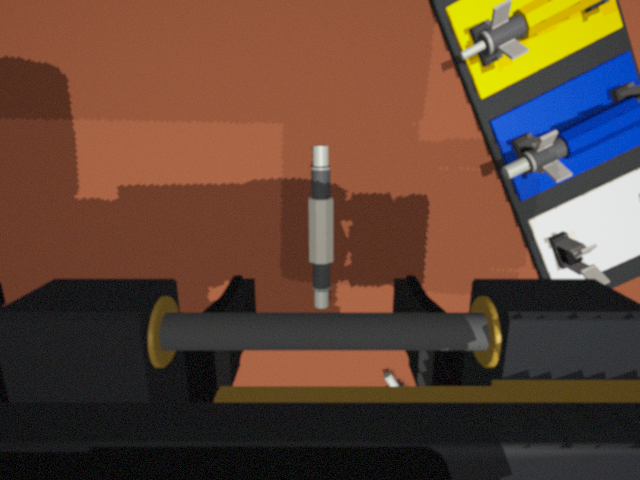

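White gauge tips are at (320,147) and (321,307), handle from (320,198) to (321,263).

Run:
```python
from g import *; from go import go
m,p=run("w11",[(320,147),(321,307),(320,198),(321,263)])
go((m[0],m[1],-.0145,p))
```

```text
tips mid [ 0.4443 -0.0819  0.009 ] handle mid [ 0.4443 -0.0818  0.009 ] len 0.1249 psi -0.375
t 18.93 pos [ 0.4477 -0.0806  0.1174] psi -0.379 tilt [-0.001  0.    -1.   ] grip 0.0603 F [ 0.6 -0.  -0.3] q6 -0.05
  shift [-0.25 -0.27 13.19] spin -0.004 rows 2.1
```

arm_command:
  targets:
    - [-0.2,-0.25,4,0,6]
    - [-0.2,-0.25,8,0,6]
    - [-0.2,-0.25,11,0,6]
    - [-0.2,-0.25,12.8,0,6]
    - [-0.2,-0.25,13.2,0,6]

```text
time: 19.55
position: [0.4442, -0.0813, -0.0155]
tool_rot: [0.828, 0.561, -0.001, -0.001]
ft_force: [-0.5, 0.2, -0.5]
grip_width: 0.0599
```

arm_command:
  targets:
    - [0,0,0,0,0.5]
    - [0,0,0,0,0.5]
    - [0,0,0,0,0.5]
    - [0,0,0,0,0.5]
    - [0,0,0,0,0.5]

```text
time: 20.18
position: [0.445, -0.0816, -0.014]
tool_rot: [0.827, 0.562, 0.0, 0.0]
ft_force: [-0.4, 0.7, -0.0]
grip_width: 0.0186
```

arm_command:
  targets:
    - [0,0,0,0,0.5]
    - [0,0,0,0,0.5]

```text
time: 20.42
position: [0.445, -0.0816, -0.014]
tool_rot: [0.827, 0.562, 0.0, 0.0]
ft_force: [0.2, 1.4, 3.3]
grip_width: 0.0164
```

arm_command:
  targets:
    - [0,0,-5,0,0.5]
    - [0,0,-10,0,0.5]
    - [0,0,-11.5,0,0.5]

```text
time: 20.8
position: [0.4461, -0.0821, 0.103]
tool_rot: [0.827, 0.562, 0.001, 0.002]
ft_force: [-0.2, 0.3, -1.6]
grip_width: 0.0164
```

```bash
python3 go.py .6447,-.158,.1,-1.478
```

```text
t 20.8 pos [ 0.4461 -0.0821  0.103 ] psi -0.378 tilt [ 0.004 -0.002 -1.   ] grip 0.0164 F [-0.2  0.3 -1.6] q6 -0.05
  shift [ 0.27 21.26  0.39] spin 1.1 rows 5.9
```

arm_command:
  targets:
    - [0,4,0,0.18,0.5]
    - [0,8,0,0.36,0.5]
    - [0.1,12,0,0.54,0.5]
    - [0.1,16,0,0.72,0.5]
    - [0.2,20,0,0.9,0.5]

```text
time: 21.42
position: [0.6319, -0.1537, 0.0999]
tool_rot: [0.99, 0.143, -0.001, -0.0]
ft_force: [0.1, -0.2, -1.8]
grip_width: 0.0163
```

```bash
python3 go.py .645,-.158,.1,-1.478
```

```text
t 21.43 pos [ 0.6319 -0.1537  0.0999] psi -1.284 tilt [-0.002  0.001 -1.   ] grip 0.0163 F [ 0.1 -0.2 -1.8] q6 0.87
  shift [ 1.14  0.78 -0.01] spin 0.194 rows 1.0
```

arm_command:
  targets:
    - [1.15,0.8,0,0.15,0.5]
    - [1.15,0.8,0,0.2,0.5]
    - [1.15,0.8,0,0.2,0.5]
    - [1.15,0.8,2,0.2,0.5]

```text
time: 21.92
position: [0.6457, -0.1582, 0.0817]
tool_rot: [0.999, 0.047, 0.001, 0.001]
ft_force: [0.4, -0.1, -2.0]
grip_width: 0.0161
```

```bash
python3 look.py wrist w12; python3 go.py .645,-.158,.0365,-1.478
```

```text
t 21.98 pos [ 0.643  -0.1572  0.0779] psi -1.477 tilt [-0.004  0.002 -1.   ] grip 0.0161 F [-0.8  0.7 -3.3] q6 1.07
  shift [0.21 0.11 4.14] spin 0.001 rows 0.7
```

View pics/w12.png

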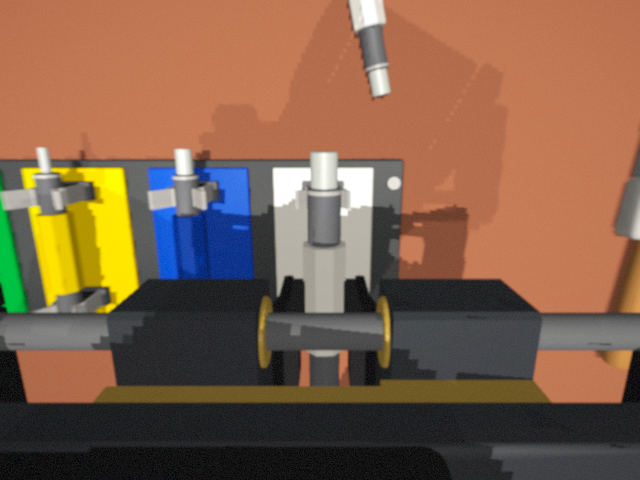

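arm_command:
  targets:
    - [0.05,0.0,2,0,0.5]
    - [0.05,0,4,0,0.5]
    - [0.05,0,4.2,0,0.5]
    - [0.05,0,4.2,0,0.5]

```text
time: 22.48
position: [0.6453, -0.1579, 0.0384]
tool_rot: [0.999, 0.046, -0.0, -0.0]
ft_force: [0.4, 0.1, -0.5]
grip_width: 0.0165
```

```bash
python3 go.py .645,-.158,.013,-1.478
```

```text
t 22.48 pos [ 0.6453 -0.1579  0.0384] psi -1.478 tilt [-0.  0. -1.] grip 0.0165 F [ 0.4  0.1 -0.5] q6 1.07
  shift [-0.03  0.01  2.54] spin 0.0 rows 0.4
```

arm_command:
  targets:
    - [0,0,0.6,0,0.5]
    - [0,0,1.1,0,0.5]
    - [0,0,1.5,0,0.5]
    - [0,0,1.9,0,0.5]
    - [0,0,2.3,0,0.5]

```text
time: 23.1
position: [0.6458, -0.1579, 0.016]
tool_rot: [0.999, 0.046, 0.001, 0.0]
ft_force: [-0.1, -0.1, -0.3]
grip_width: 0.0165
```

arm_command:
  targets:
    - [0,0,0.2,0,0.5]
    - [0,0,0.4,0,0.5]
    - [0,0,0.4,0,0.5]

```text
time: 23.48
position: [0.6448, -0.1577, 0.0128]
tool_rot: [0.999, 0.046, -0.001, -0.0]
ft_force: [-2.4, 1.1, 6.5]
grip_width: 0.0163
```

arm_command:
  targets:
    - [0,0,0.1,0,0.5]
    - [0,0,0.2,0,0.5]
    - [0,0,0.2,0,0.5]

```text
time: 23.85
position: [0.6449, -0.1577, 0.0126]
tool_rot: [0.999, 0.047, -0.0, 0.0]
ft_force: [-5.3, 1.6, 15.6]
grip_width: 0.0162
```

arm_command:
  targets:
    - [0,0,-0.2,0,0.5]
    - [0,0,-0.2,0,4]
    - [0,0,-0.2,0,4]
    - [0,0,-0.2,0,4]
    - [0,0,-0.2,0,4]

```text
time: 24.48
position: [0.6452, -0.1578, 0.0113]
tool_rot: [0.999, 0.046, -0.0, -0.0]
ft_force: [-0.4, -0.1, 0.1]
grip_width: 0.0389
```

arm_command:
  targets:
    - [0,0,-3,0,5]
    - [0,0,-8,0,5]
    - [0,0,-10.5,0,5]

```text
time: 24.85
position: [0.6468, -0.1584, 0.1194]
tool_rot: [0.999, 0.046, 0.002, 0.001]
ft_force: [0.1, -0.7, 0.2]
grip_width: 0.0494
```

```bash
python3 look.py side s13; python3 go.py .4608,-.2785,.12,.171
python3 - <<'E'
import cv2
i=cv2.imread("pics/s13.png"); cv2.imwrite("pics/d13.png",cv2.resize(i[210:300,320:440],(800,600),interpolation=cv2.INTER_CUBIC))
E
```

```text
t 24.9 pos [ 0.6484 -0.159   0.1224] psi -1.478 tilt [ 0.008 -0.004 -1.   ] grip 0.0494 F [ 0.6 -0.6  1.1] q6 1.07
  shift [-19.79  10.15   0.12] spin -1.649 rows 8.9
```

View pics/d13.png

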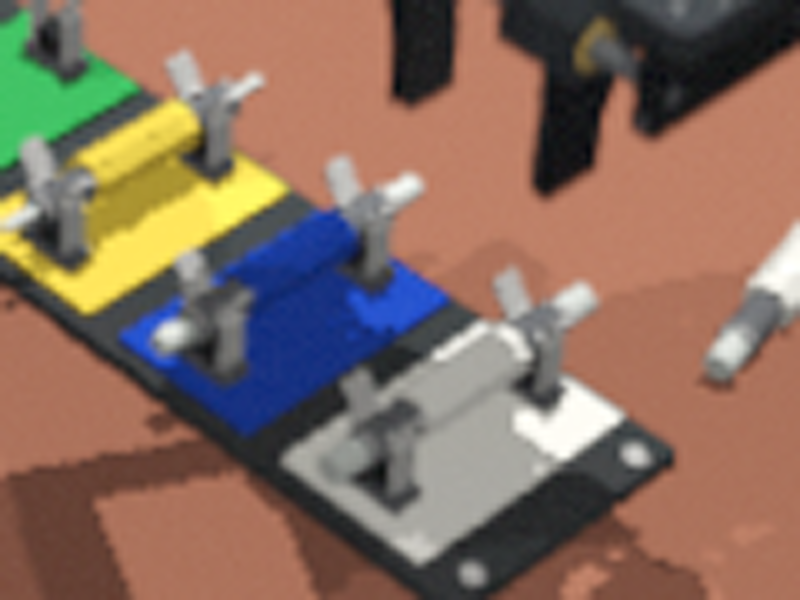

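White is home. Now green, a spin of -1.65 in two calls.

arm_command:
  targets:
    - [-2.4,1.2,0,-0.18,6]
    - [-4.8,2.4,0,-0.36,6]
    - [-7.2,3.6,0,-0.54,6]
    - [-9.6,4.8,0,-0.72,6]
    - [-12,6,0,-0.9,6]

```text
time: 25.52
position: [0.5303, -0.2289, 0.1158]
tool_rot: [0.878, 0.479, -0.0, -0.0]
ft_force: [0.5, -0.5, 0.3]
grip_width: 0.0602
```

```bash
python3 go.py .4608,-.2785,.12,.171
```

```text
t 25.52 pos [ 0.5303 -0.2289  0.1158] psi -0.572 tilt [-0.001  0.001 -1.   ] grip 0.0602 F [ 0.5 -0.5  0.3] q6 -0.03
  shift [-7.93 -3.15 -0.41] spin -0.743 rows 4.0
```

arm_command:
  targets:
    - [-2,-0.8,0,-0.18,6]
    - [-4,-1.6,0,-0.36,6]
    - [-6,-2.4,0,-0.54,6]
    - [-7.9,-3.2,0,-0.72,6]
    - [-7.9,-3.2,0,-0.74,6]

```text
time: 26.15
position: [0.4603, -0.2776, 0.116]
tool_rot: [0.649, 0.761, 0.0, -0.001]
ft_force: [0.8, 0.0, 0.6]
grip_width: 0.0597
```

arm_command:
  targets:
    - [0,0,0,0,6]

```text
time: 26.28
position: [0.4618, -0.2771, 0.1164]
tool_rot: [0.649, 0.761, 0.0, -0.0]
ft_force: [-0.5, -0.4, 0.2]
grip_width: 0.0596
```

```bash
python3 look.py wrist w14; python3 go.py .4608,-.2785,.12,.171
```

```text
t 26.32 pos [ 0.462  -0.277   0.1165] psi 0.16 tilt [ 0.  0. -1.] grip 0.06 F [ 0.4 -0.1 -0.2] q6 -0.91
  shift [-0.13 -0.15 -0.35] spin -0.011 rows 0.1
```

View pics/w14.png

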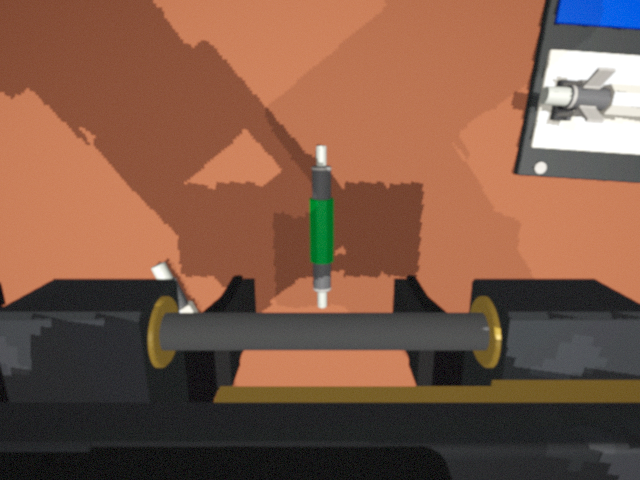

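Green gauge tips are at (321,146) and (322,307), handle from (321,198) to (322,263). The other white at (175,285) is 8 cm from the left finger.

Run:
```python
from g import *; from go import go
m,p=run("w14",[(321,146),(322,307),(321,198),(322,263)])
go((m[0],m[1],-.0145,p))
```

```text
tips mid [ 0.4604 -0.2792  0.009 ] handle mid [ 0.4605 -0.2795  0.009 ] len 0.1252 psi 0.164
t 26.32 pos [ 0.462  -0.277   0.1165] psi 0.16 tilt [ 0.  0. -1.] grip 0.06 F [ 0.4 -0.1 -0.2] q6 -0.91
  shift [-0.19 -0.19 13.1 ] spin -0.004 rows 2.1
```

arm_command:
  targets:
    - [-0.18,-0.18,4,0,5.5]
    - [-0.18,-0.18,8,0,5.5]
    - [-0.18,-0.18,11,0,5.5]
    - [-0.18,-0.18,12.7,0,5.5]
    - [-0.18,-0.18,13.1,0,5.5]

```text
time: 26.95
position: [0.46, -0.2789, -0.0151]
tool_rot: [0.648, 0.762, 0.0, -0.001]
ft_force: [-0.1, -0.6, 0.7]
grip_width: 0.055
```

arm_command:
  targets:
    - [0,0,0,0,0.5]
    - [0,0,0,0,0.5]
    - [0,0,0,0,0.5]
    - [0,0,0,0,0.5]
    - [0,0,0,0,0.5]

```text
time: 27.58
position: [0.4601, -0.2796, -0.0139]
tool_rot: [0.648, 0.762, 0.0, 0.0]
ft_force: [-1.1, 0.7, 2.8]
grip_width: 0.0166
```

arm_command:
  targets:
    - [0,0,0,0,0.5]
    - [0,0,0,0,0.5]

```text
time: 27.82
position: [0.4602, -0.2797, -0.0139]
tool_rot: [0.648, 0.762, -0.0, 0.0]
ft_force: [-0.6, -0.8, 5.1]
grip_width: 0.0163
```

arm_command:
  targets:
    - [0,0,-5,0,0.5]
    - [0,0,-10,0,0.5]
    - [0,0,-11.5,0,0.5]

```text
time: 28.2
position: [0.4611, -0.2805, 0.103]
tool_rot: [0.648, 0.762, -0.0, 0.002]
ft_force: [0.2, -0.9, -1.8]
grip_width: 0.0163
```

```bash
python3 go.py .6224,.081,.1,-1.478
```

```text
t 28.2 pos [ 0.4611 -0.2805  0.103 ] psi 0.162 tilt [ 0.003 -0.003 -1.   ] grip 0.0163 F [ 0.2 -0.9 -1.8] q6 -0.92
  shift [33.07 21.75  0.24] spin 1.64 rows 8.8
```

arm_command:
  targets:
    - [3.7,2.4,0,0.18,0.5]
    - [7.4,4.8,0,0.36,0.5]
    - [11.1,7.3,0,0.54,0.5]
    - [14.8,9.7,0,0.72,0.5]
    - [18.5,12.1,0,0.9,0.5]

```text
time: 28.82
position: [0.5488, -0.0757, 0.0992]
tool_rot: [0.916, 0.402, -0.001, -0.001]
ft_force: [0.9, 0.3, -1.8]
grip_width: 0.0165
```

```bash
python3 go.py .6224,.081,.1,-1.478
```

```text
t 28.82 pos [ 0.5488 -0.0757  0.0992] psi -0.744 tilt [-0.003  0.001 -1.   ] grip 0.0165 F [ 0.9  0.3 -1.8] q6 0.41
  shift [16.51 -5.2  -0.09] spin 0.734 rows 3.9
```

arm_command:
  targets:
    - [4.1,-1.3,0,0.18,0.5]
    - [8.2,-2.6,0,0.36,0.5]
    - [12.3,-3.9,0,0.54,0.5]
    - [16.4,-5.2,0,0.72,0.5]
    - [16.4,-5.2,0,0.73,0.5]

```text
time: 29.45
position: [0.6213, 0.0818, 0.099]
tool_rot: [0.999, 0.053, -0.001, -0.0]
ft_force: [-0.5, -0.0, -0.6]
grip_width: 0.0165
```

arm_command:
  targets:
    - [0,0,0,0,0.5]
    - [0,0,0,0,0.5]

```text
time: 29.7
position: [0.6204, 0.0778, 0.1]
tool_rot: [0.999, 0.051, -0.001, 0.0]
ft_force: [0.5, -0.0, -0.0]
grip_width: 0.016
```

```bash
python3 look.py wrist w15; python3 go.py .6224,.081,.037,-1.478
```

```text
t 29.75 pos [0.6206 0.0777 0.1003] psi -1.469 tilt [-0.001 -0.    -1.   ] grip 0.0163 F [ 0.4  0.6 -1.3] q6 1.42
  shift [ 0.22 -0.31  6.33] spin 0.009 rows 1.0
```

View pics/w15.png

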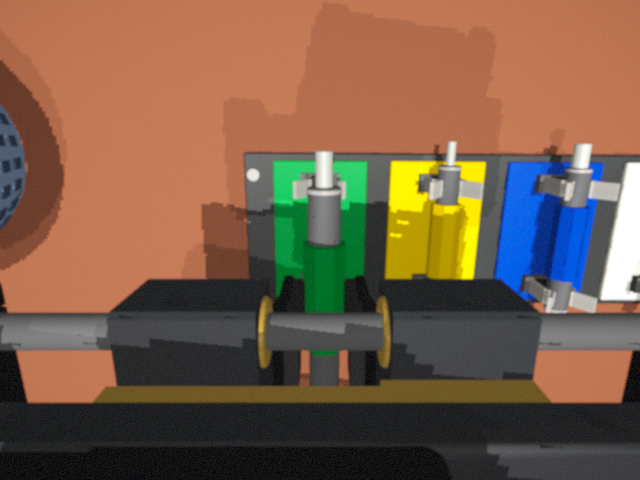

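arm_command:
  targets:
    - [0.18,-0.28,2.5,0.01,0.5]
    - [0.18,-0.28,5,0.01,0.5]
    - [0.18,-0.28,6.2,0.01,0.5]
    - [0.18,-0.28,6.2,0.01,0.5]
    - [0.18,-0.28,6.2,0.01,0.5]

```text
time: 30.38
position: [0.6237, 0.0816, 0.0396]
tool_rot: [0.999, 0.046, 0.001, 0.0]
ft_force: [0.4, 0.8, -0.3]
grip_width: 0.0166
```

```bash
python3 look.py scene e16; python3 go.py .6224,.081,.013,-1.478
python3 - <<'E'
import cv2
i=cv2.imread("pics/e16.png"); cv2.imwrite("pics/d16.png",cv2.resize(i[200:290,290:410],(800,600),interpolation=cv2.INTER_CUBIC))
E
```

```text
t 30.43 pos [0.6238 0.0817 0.0399] psi -1.478 tilt [ 0.002 -0.    -1.   ] grip 0.0164 F [-0.3  0.3 -0.8] q6 1.43
  shift [-0.16  0.06  2.68] spin -0.0 rows 0.4
```

View pics/d16.png

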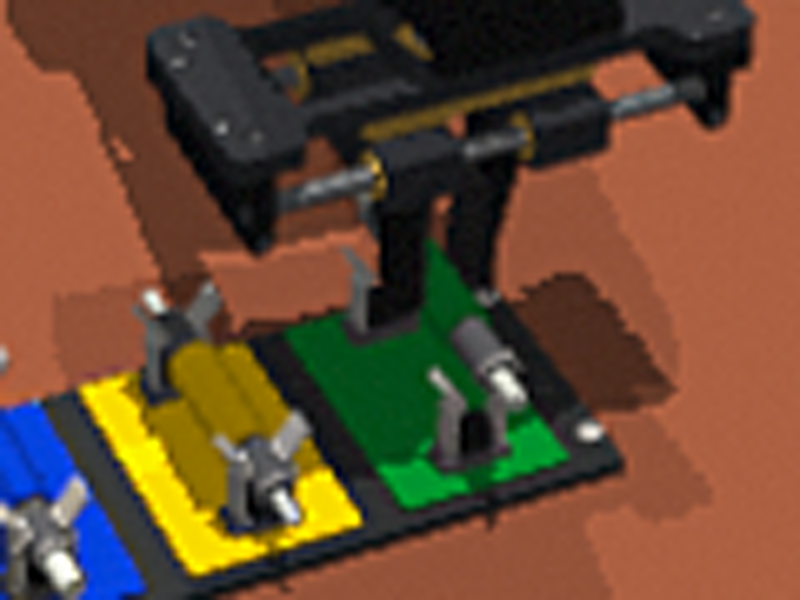

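Looks aligned. Press.

arm_command:
  targets:
    - [-0.1,0.05,0.6,0,0.5]
    - [-0.1,0.05,1.2,0,0.5]
    - [-0.1,0.05,1.6,0,0.5]
    - [-0.1,0.05,2.0,0,0.5]
    - [-0.1,0.05,2.4,0,0.5]

```text
time: 31.05
position: [0.6221, 0.0813, 0.0144]
tool_rot: [0.999, 0.046, 0.0, 0.0]
ft_force: [0.8, -0.3, -2.8]
grip_width: 0.016
```

arm_command:
  targets:
    - [0,0,0.2,0,0.5]
    - [0,0,0.4,0,0.5]
    - [0,0,0.4,0,0.5]

```text
time: 31.42
position: [0.6217, 0.0813, 0.0128]
tool_rot: [0.999, 0.047, -0.0, 0.0]
ft_force: [-2.7, 0.1, 13.7]
grip_width: 0.0168
```

arm_command:
  targets:
    - [0,0,0.1,0,0.5]
    - [0,0,0.2,0,0.5]
    - [0,0,0.2,0,0.5]

```text
time: 31.8
position: [0.6217, 0.0813, 0.0127]
tool_rot: [0.999, 0.047, 0.0, 0.0]
ft_force: [-6.7, -1.0, 23.1]
grip_width: 0.0169
```

arm_command:
  targets:
    - [0,0,-0.4,0,0.5]
    - [0,0,-0.4,0,4]
    - [0,0,-0.4,0,4]
    - [0,0,-0.4,0,4]
    - [0,0,-0.4,0,4]

```text
time: 32.42
position: [0.6219, 0.0814, 0.0124]
tool_rot: [0.999, 0.046, -0.0, -0.0]
ft_force: [0.4, 0.8, 0.4]
grip_width: 0.0393
```

arm_command:
  targets:
    - [0,0,-3,0,5]
    - [0,0,-8,0,5]
    - [0,0,-13,0,5]
    - [-6,0,-15,0,5]
    - [-12,0,-15,0,5]

```text
time: 33.05
position: [0.5031, 0.07, 0.1647]
tool_rot: [0.999, 0.047, 0.003, 0.0]
ft_force: [-0.6, 0.5, -0.7]
grip_width: 0.0498
```

```bash
python3 look.py side s17; python3 look.py scene e17;python3 look.py wrist w17; python3 go.py
python3 - <<'E'
import cv2,numpy as np
i=cv2.imread("pics/s17.png"); j=cv2.imread("pics/e17.png")
cv2.imwrite("pics/d17.png",cv2.resize(i[195:305,280:425],(790,600),interpolation=cv2.INTER_CUBIC))
cv2.imwrite("pics/d17b.png",cv2.resize(j[225:320,225:390],(800,460),interpolation=cv2.INTER_CUBIC))
E
```

```text
t 33.2 pos [0.4966 0.0707 0.1622] psi -1.478 tilt [-0.007  0.001 -1.   ] grip 0.0501 F [1.  0.6 0.9] q6 1.4
```

View pics/d17.png

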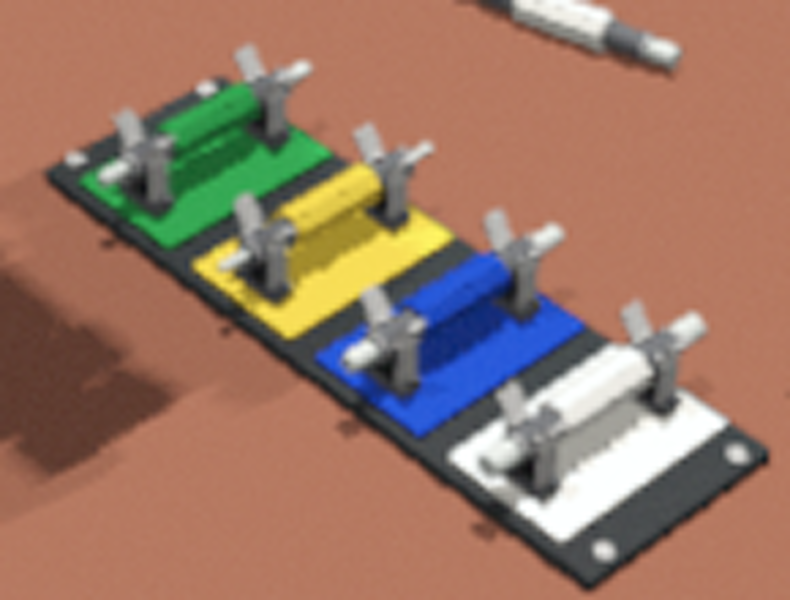

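View pics/d17b.png

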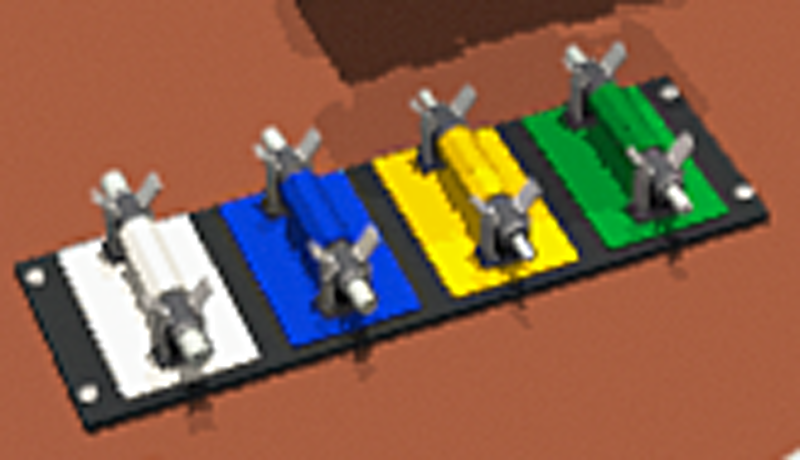

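View pics/e17.png

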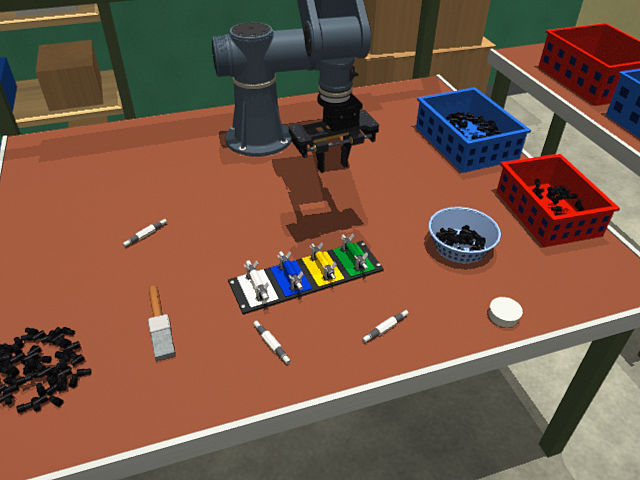

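All four look home, and the basket, brush and spare whites have not moved. A last height check, triangulating both pin tips of each gauge.

Run:
```python
from h import *
s=load("s17");e=load("e17")
a={"green":[(106,175),(305,68)],"yellow":[(228,265),(427,150)],"blue":[(350,357),(557,235)],"white":[(490,462),(700,325)]}
b={"green":[(572,52),(684,203)],"yellow":[(425,98),(525,248)],"blue":[(266,138),(366,300)],"white":[(110,182),(197,346)]}
for k in a:
    X=tri(P(s["mtx"],s["ext"]),un((280,195,5.45),a[k]),P(e["mtx"],e["ext"]),un((225,225,4.848),b[k]));print(k,X.round(3).tolist(),X.mean(0).round(4))
```

```text
green [[0.565, 0.075, 0.037], [0.684, 0.087, 0.037]] [0.6241 0.0808 0.0372]
yellow [[0.574, -0.005, 0.035], [0.69, 0.005, 0.038]] [6.32e-01 2.00e-04 3.67e-02]
blue [[0.579, -0.085, 0.037], [0.699, -0.073, 0.037]] [ 0.639  -0.0794  0.0373]
white [[0.587, -0.164, 0.037], [0.706, -0.154, 0.04]] [ 0.6466 -0.1589  0.0384]
```

```bash
python3 -c "
from rig import robot
print(robot.hand_in())"
```

```text
the job is handed in; nothing more can be done
None
```

All four pin gauges are on the clip rail, each in the station of its own colour, and the job is handed in after about 33 s of the 99 s allowed. Of the four white gauges I used the one nearest the base (0.453 m).

- **Seating:** I pressed each gauge until the force rose to between 13 and 23 N with no more travel. After release the triangulated pin tips put the gauge middles at 37 to 38 mm. Fully home is 36 mm, and a gauge only resting on the jaws would be about 47 mm.
- **Position:** Each gauge middle is within about 2 mm of where I measured its station. The final pictures show both ends inside the clips.
- **Surroundings:** In the last scene picture the basket, brush and spare white gauges are where they were at the start, and the arm is clear of everything.

**What went wrong or disagreed:**
- My first grasp of the yellow gauge closed on air. The pictures showed the finger ends about 19 mm higher than the reported TCP, so I allowed for that from then on, and every later grasp held.
- The cameras disagreed by up to about 4 mm sideways, which was within what the clips tolerate.

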